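# Fetch the movement from behind the solvent containers

## Robot

A 7-joint arm with a two-finger parallel gripper is mounted at the origin on the work surface. World frame = base frame: x ahead of the robot, y to its left, z up, the work surface at z = 0. Lengths are in m, angles in rad, forces in N, time in s.
With the tool pointing down it reaches from about 0.4 to 0.75 m from the base axis. Payload 19.5 kg.
Tool frame: the origin (TCP) lies on the centre line of the jaws, within the pads' length; the fingertips stand 14 mm ahead of it and the grasp point (between the pads) lies 5 mm behind it (robot.tip_extent is the z of the fingertips in the tool frame, in m); z points along the fingers, y is the line along which they close (so a half turn about z gives the same grasp; the last joint's range is limited). The gripper opens to 85 mm and grips with 20 to 120 N. Pads are 22 mm wide; open, the fingers measure 114 mm over their backs; the gripper's body (76 mm by 85 mm) begins 54 mm behind the grasp point. The pads swing forward as they close: fully open they stand 13 mm farther back than shut.
Start: joints at [1.17, 0.707, -0.028, 1.485, 0.022, 0.951, -0.075], TCP at [0.202, -0.538, 0.245] pointing down, gripper open.
Joint ranges: [-2.71, 2.71], [-0.32, 2.16], [-1.57, 1.52], [0, 2.45], [-1.46, 4.6], [0, 2.02], [-2.83, 2.83]. Speed limits (rad/s): [1.89, 1.89, 2.57, 2.57, 3.01, 3.01, 3.01].

## Interface

Orientations are given as a rotation vector (axis times angle).
In Python, from rig import robot, grab_frame, camera_model, nets gives the robot as it stands.
- The arm moves only by the shell command python3 -m pendant 'ROWS' [OPENING]. ROWS is one flat JSON list of numbers that holds 1 to 12 rows one after another, with no inner brackets; each row has 6 numbers: dx, dy, dz in fractions of the full range, 1 being 1 m, then a rotation vector rx, ry, rz in fractions of the full range, 1 being pi/2 rad; each row is the pose to reach, as a shift and turn from the pose commanded when the command began, along the tool's axes at that moment; what a row does not reach only later rows make up. A row lasts 1/12 s, in which the tool goes at most 0.0417 m and 0.125 rad, less where a joint would pass 70% of its speed; a pose out of reach is approached as far as the arm can. OPENING is the finger opening in m, set as the command begins (- or left out keeps the last). The fingers move at their own pace and stop on an object; the grip force is fixed at half the most. Time passes only in rows, so rows that do not move let the fingers close. It prints the time, the measured TCP pose, the force, the opening and the grip force at its end. Shift and turn numbers lie between -1 and 1, and a call with a number outside is refused. Input that does not fit is refused with a message, and nothing moves.
- robot.read_state(): the state, without advancing time (a new reading comes with each control period).
- grab_frame(name): name is "side" or "top"; returns the picture (420x560x3 uint8, red, green, blue); there is no depth.
- camera_model(name): a dict with "fx", "fy", "cx", "cy" (pixels), "rvec" (rotation vector, rad) and "tvec" (3), from world to camera coordinates, as OpenCV has them. Camera axes: x right, y down, z forward; pixel columns grow to the right and rows downward; lengths in m; the calibration is good to about 2 mm. A picture is of the moment at which its call begins. camera_model takes no time and is no camera call.
- robot.job_done(): hands the job in; it is judged then, once.
Trained networks look in the newest picture that a camera, given by its name, has taken for a name from the list of things; names that differ only in an ending like _2 or _b are one class to them, and where a whole thing is asked for, a point or a joint stands for the part that bears it (a point fixed in the world has none). Each returns a list of dicts, best first, with "score" (0 to 1); they miss things now and then, are a little off and sometimes report something else, mostly with a low value. They report only what shows in the picture. A call takes as long as a camera call. They do not tell look-alikes from the thing itself.
- nets.trace(camera, name): "mask" (420x560 bool, what is visible of it) and "pixel" ([row, column] in pixels, amid what is visible of it).
The state is a dict: "t": time; "joint_pos": joint angles; "qvel": joint speeds; "joint_efforts": joint torques, N m; "tcp_pos": TCP position; "eef_rot": TCP orientation; "contact_force": force on the tool from outside, world axes, zero at the start; "wrist_torque": the same for the moment, N m; "finger_gap": finger opening in m; "finger_force": force on a finger pad.
Only numpy, scipy, OpenCV 4.12 (cv2) and the standard library are available. Lean on these libraries where they do the work, as an engineer would, in place of code of your own. Each camera call takes 0.05 s, during which the arm holds its last target. There are 200 camera calls.

## Task

The watch movement is due for timing, but it is parked at the back of the wooden organiser behind the bottle, the jar and the pump dispenser. First stand all three containers on the green bench mat, then set the holder with the movement centrally on the platform of the microphone stand, between its jaws, and only then put each container back upright in the pocket it came from. Set things down rather than drop them, and leave the empty holder, the loupe and the tweezers where they are.

Things in the scene. Friction and masses are not known exactly. Their poses are not given: they have to be found in the camera images.
- organiser: Fixed wooden block, 140 (x) x 236 (y) x 14 mm, to the robot's left or right. Origin: centre of its underside. Round pockets, 6 mm deep (floor 8 mm above the bench). Front row, 62 mm wide, at x = -24.5, y = -75, 0, +75 mm: a container in each. Back row, 52 mm wide, at x = +27.5, y = -37.5, +37.5 mm: the holder with the movement and the empty holder, either way.
- mat: Fixed green bench mat, 220 (x) x 260 (y) x 2 mm; its origin is the centre of its underside. The loupe and the tweezers lie on it; the rest is free for the three containers.
- mic: Fixed microphone stand, between organiser and mat. Origin: centre of its underside, below the platform's centre. Grey base 105 (x) x 88 (y) x 20 mm; platform 46 (x) x 68 (y) mm, 62 mm above the bench. Two fixed jaws at its +y and -y ends, 72 mm apart, 36 mm wide, rise 10 mm above it; rods behind the -y jaw reach y = -67 mm, lower than the platform. Open to +x and -x.
- bottle: Amber glass bottle with black cap, loose, about 180 g, 120 mm high. Origin: centre of its foot. Body 52 mm wide to 64 mm height, shoulder to the 26 mm neck at 82 mm, cap 32 mm wide from 94 to 120 mm. z points up; round, so its yaw means nothing.
- jar: Clear glass jar with a broad steel lid, loose, about 260 g, 102 mm high. Origin: centre of its foot. Glass 56 mm wide, lid 58 mm wide from 82 to 102 mm. z points up; round.
- dispenser: White pump dispenser with a steel dish on top, loose, about 200 g, 110 mm high. Origin: centre of its foot. Body 54 mm wide to 66 mm height, narrowing to 32 mm at 80 mm, neck 28 mm, dish 46 mm wide from 92 to 110 mm. z points up; round. The dish does not move.
- holder: Round steel movement holder carrying a watch movement (brass bridges, wheels, two red jewels) in its bore, loose, about 90 g. Origin: centre of its underside. Steel ring 46 mm wide and 20 mm high, with two 4 mm jaws on top; 26 mm high in all. Grip it by the ring. z points up; which way round it is set does not matter.
- empty_holder: The same holder without a movement (open, empty bore), in the other back pocket; to be left alone. Origin: centre of its underside; 46 mm wide, 24 mm high.
- loupe: Black eye loupe standing on the mat, loose; to be left alone. Origin: centre of its underside; 34 mm wide, 34 mm high.
- tweezers: Brass tweezers lying flat on the mat, loose; to be left alone. 127 mm long along its x (from x = -63 to +64 mm, points to +x), 13 mm wide, 6 mm high. Origin: middle of its underside.
Things that resemble listed ones, but are neither listed nor needed, are in the scene too. Leave any blue look-alike of the dispenser alone. Leave any turquoise look-alike of the bottle alone.

How it is judged:
On the way, in this order (a step that is already met when the one before it is completed fails the run):
1. all three containers stand on the green mat, released and upright, while the movement is still in its pocket (x of bottle in the frame of mat between -0.105 and 0.105 m and y of bottle in the frame of mat between -0.125 and 0.125 m and z of each of bottle, jar, dispenser in the frame of mat below 0.006 m and linear speed of each of bottle, jar, dispenser below 0.03 m/s and angle between each of bottle, jar, dispenser's own z axis and vertical below 0.07 rad and contact force between each of bottle, jar, dispenser and the fingers below 0.05 N and x of jar in the frame of mat between -0.105 and 0.105 m and y of jar in the frame of mat between -0.125 and 0.125 m and x of dispenser in the frame of mat between -0.105 and 0.105 m and y of dispenser in the frame of mat between -0.125 and 0.125 m and distance of holder from where it was at the start of the episode below 0.02 m), for 0.2 s.
2. the holder with the movement stands released on the microphone platform, the three containers still on the mat (horizontal distance between holder and mic below 0.01 m and z of holder in the frame of mic between 0.058 and 0.066 m and linear speed of holder below 0.03 m/s and angle between holder's own z axis and vertical below 0.07 rad and contact force between holder and the fingers below 0.05 N and x of bottle in the frame of mat between -0.105 and 0.105 m and y of bottle in the frame of mat between -0.125 and 0.125 m and z of each of bottle, jar, dispenser in the frame of mat below 0.006 m and x of jar in the frame of mat between -0.105 and 0.105 m and y of jar in the frame of mat between -0.125 and 0.125 m and x of dispenser in the frame of mat between -0.105 and 0.105 m and y of dispenser in the frame of mat between -0.125 and 0.125 m), for 0.2 s.
At the end, for the whole second after the job is handed in: The holder with the movement stands upright on the microphone platform, its centre within 10 mm of the platform's; the bottle, the jar and the dispenser stand upright on the floors of the pockets they came from (within 12 mm of where each was at the start); all released and at rest (horizontal distance between holder and mic below 0.01 m and z of holder in the frame of mic between 0.058 and 0.066 m and linear speed of each of holder, bottle, jar, dispenser below 0.03 m/s and angle between each of holder, bottle, jar, dispenser's own z axis and vertical below 0.07 rad and contact force between each of holder, bottle, jar, dispenser and the fingers below 0.05 N and distance of each of bottle, jar, dispenser from where it was at the start of the episode below 0.012 m and z of each of bottle, jar, dispenser in the frame of organiser below 0.0105 m); the robot touches nothing.
It fails at once if one of the three containers or the movement is tipped over (more than 30 degrees) (angle between any of bottle, jar, dispenser, holder's own z axis and vertical above 0.52 rad).
It fails at once if a container or the movement is dropped or flung: moving faster than 0.6 m/s with no finger on it ((linear speed of bottle above 0.6 m/s and contact force between bottle and the fingers below 0.01 N) or (linear speed of jar above 0.6 m/s and contact force between jar and the fingers below 0.01 N) or (linear speed of dispenser above 0.6 m/s and contact force between dispenser and the fingers below 0.01 N) or (linear speed of holder above 0.6 m/s and contact force between holder and the fingers below 0.01 N)).
It fails at once if the empty holder, the loupe or the tweezers are moved by more than 20 mm (distance of any of empty_holder, loupe, tweezers from where it was at the start of the episode above 0.02 m).
It also fails if it takes over 144 s, if anything falls off the work surface, if the arm or the gripper's body presses on something with over 40 N, if the wrist force passes 120 N, or if a joint passes its speed limit or range.

## Working session

There is one attempt and no reset: what is moved stays moved. The work goes in short steps, Python scripts to look and compute and a shell command to move; the robot and the scene stay as the last step left them, time stands still between calls to the robot, and variables do not carry over. Pictures are saved under pics/ and viewed, at most 14 in all, crops included, and the job is handed in when it is done.

```bash
ls; mkdir -p pics
python3 - <<'E'
from rig import robot, grab_frame, camera_model, nets
import cv2,numpy as np
for c in("side","top"):
    cv2.imwrite(f"pics/{c}0.png",cv2.cvtColor(grab_frame(c),cv2.COLOR_RGB2BGR))
    m=camera_model(c);R=cv2.Rodrigues(np.array(m["rvec"]))[0];print(c,m,-R.T@np.array(m["tvec"]))
    for n in["organiser","mat","mic","bottle","jar","dispenser","holder","empty_holder","loupe","tweezers"]:
        for d in nets.trace(c,n)[:3]:
            ys,xs=np.where(d["mask"]);print(c,n,round(d["score"],2),np.round(d["pixel"]),len(xs),xs.min(),xs.max(),ys.min(),ys.max())
s=robot.read_state();print(s["t"],s["tcp_pos"],s["eef_rot"],s["finger_gap"],robot.tip_extent)
E
```

```text
pics
side {'fx': 420.6841889495177, 'fy': 420.6841889495177, 'cx': 277.44435014243953, 'cy': 206.2608393684977, 'rvec': array([ 0.3409628 , -2.82675264,  1.08749282]), 'tvec': array([0.50740982, 0.06899892, 1.00415446])} [0.33733476 0.72488073 0.794547  ]
side organiser 0.82 [306. 219.] 3562 183 288 236 348
side mat 0.97 [140. 291.] 3871 240 337 106 173
side mat 0.67 [143. 317.] 140 311 321 133 147
side mic 0.76 [198. 264.] 1505 240 290 168 218
side bottle 0.83 [307. 234.] 1088 218 246 283 332
side bottle 0.71 [376. 227.] 1160 213 243 348 397
side jar 0.91 [275. 250.] 1272 232 263 252 301
side dispenser 0.97 [265. 315.] 1104 301 328 239 287
side dispenser 0.65 [246. 265.] 921 250 276 225 273
side holder 0.79 [294. 217.] 259 208 222 282 305
side empty_holder 0.55 [266. 233.] 169 224 236 255 277
side loupe 0.46 [142. 318.] 136 311 321 133 147
side tweezers 0.43 [115. 274.] 24 272 277 112 122
side tweezers 0.2 [279. 250.] 1214 233 262 253 301
top {'fx': 465.79343753163806, 'fy': 465.79343753163806, 'cx': 278.56668014617986, 'cy': 208.7465305545825, 'rvec': array([ 2.06807648, -2.14552026,  0.23159983]), 'tvec': array([0.05997536, 0.52122689, 0.96175523])} [0.3032905  0.04627313 1.05172302]
top organiser 0.75 [202. 182.] 3612 120 230 176 245
top mat 0.59 [200. 407.] 10084 349 465 150 252
top mic 0.73 [205. 293.] 1912 268 320 177 226
top bottle 0.86 [211. 134.] 706 117 150 198 228
top bottle 0.57 [228.  80.] 830 61 101 216 243
top jar 0.74 [217. 166.] 878 150 184 199 233
top dispenser 0.78 [222. 206.] 733 187 218 203 235
top holder 0.48 [197. 161.] 256 150 170 186 201
top empty_holder 0.62 [198. 189.] 284 182 202 189 207
top empty_holder 0.47 [218. 206.] 706 188 218 204 235
top loupe 0.62 [232. 408.] 202 397 412 227 241
top tweezers 0.64 [169. 435.] 150 401 451 166 171
1.1 [ 0.20190425 -0.53836881  0.24526467] [-3.09108859e+00 -5.60482151e-01  4.54069930e-05] 0.08492674122364634 0.014
```

Run:
```python
import cv2
a=cv2.imread("pics/side0.png")[80:420,150:400];b=cv2.imread("pics/top0.png")
cv2.imwrite("pics/s0c.png",cv2.resize(a,None,fx=1.75,fy=1.75,interpolation=2))
cv2.imwrite("pics/t0c.png",cv2.resize(b[120:300,40:500],None,fx=1.7,fy=1.7,interpolation=2))
```

```text
(no output)
```

View pics/s0c.png

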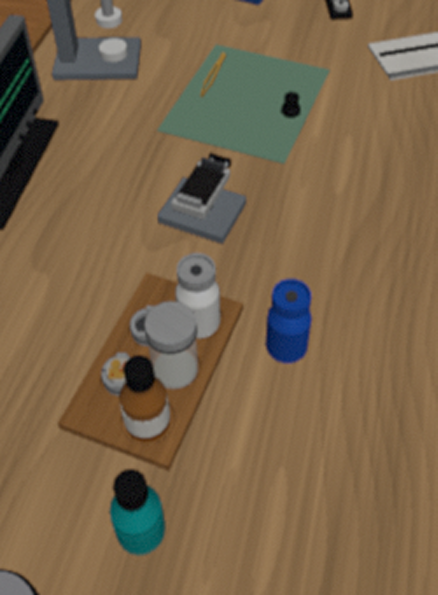

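View pics/t0c.png

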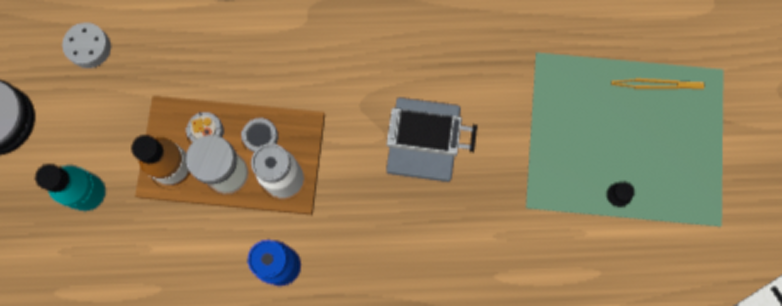

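The side crop shows the amber bottle (side px ~234,307), jar (250,275) and white dispenser (265,246) in the organiser. The brass movement is behind them at (217,294) and the empty holder at (233,266). The blue (315,265) and turquoise (227,376) look-alikes stand outside. In the top crop, the loupe is at (405,234) and the tweezers are near (427,169) on the mat. The mic is in the middle with its rods to the right. Next I'll fit poses by matching silhouettes in both views.

```bash
cat > h.py <<'E'
from rig import robot, grab_frame, camera_model, nets
import cv2,numpy as np
from scipy.optimize import minimize
from scipy.spatial.transform import Rotation as Ro
CM={c:camera_model(c) for c in("side","top")}
def proj(c,P):
    m=CM[c];K=np.array([[m["fx"],0,m["cx"]],[0,m["fy"],m["cy"]],[0,0,1.]])
    return cv2.projectPoints(np.asarray(P,float).reshape(-1,1,3),np.array(m["rvec"]),np.array(m["tvec"]),K,None)[0][:,0]
def back(c,px,z):   # px = (col,row)
    m=CM[c];R=cv2.Rodrigues(np.array(m["rvec"]))[0];o=-R.T@np.array(m["tvec"])
    d=np.c_[(px[:,0]-m["cx"])/m["fx"],(px[:,1]-m["cy"])/m["fy"],np.ones(len(px))]@R
    return o+d*((z-o[2])/d[:,2])[:,None]
def box(x0,x1,y0,y1,z0,z1): return np.array([[x,y,z] for x in(x0,x1) for y in(y0,y1) for z in(z0,z1)],float)/1000
def cone(*s):           # list of (z,diameter)
    a=np.linspace(0,2*np.pi,40,endpoint=False)
    return np.vstack([np.c_[d/2*np.cos(a),d/2*np.sin(a),0*a+z] for z,d in s])/1000
PARTS={"organiser":[box(-70,70,-118,118,0,14)],"mat":[box(-110,110,-130,130,0,2)],
"mic":[box(-52.5,52.5,-44,44,0,20),box(-23,23,-36,36,20,62),box(-18,18,36,42,55,72),box(-18,18,-42,-36,55,72)],
"bottle":[cone((0,52),(64,52),(82,26)),cone((82,26),(94,26)),cone((94,32),(120,32))],
"jar":[cone((0,56),(82,56)),cone((82,58),(102,58))],
"dispenser":[cone((0,54),(66,54),(80,32)),cone((80,28),(92,28)),cone((92,46),(110,46))],
"holder":[cone((0,46),(20,46))],"empty_holder":[cone((0,46),(20,46))],"loupe":[cone((0,34),(34,34))]}
def render(c,n,x,y,z,yaw,S=4):
    R=Ro.from_euler("z",yaw).as_matrix();im=np.zeros((420*S,560*S),np.uint8)
    for p in PARTS[n]:
        uv=proj(c,p@R.T+[x,y,z]);h=cv2.convexHull(((uv+.5)*S*16).astype(np.int32))
        cv2.fillConvexPoly(im,h,1,shift=4)
    return cv2.resize(im.astype(np.float32),(560,420),interpolation=cv2.INTER_AREA)
def fit(n,masks,x0,fz=True,fyaw=False,hide={}):
    def cost(p):
        z=x0[2]+(p[2] if fz else 0);yaw=x0[3]+(p[3]*5 if fyaw else 0);s=0
        for c,m in masks.items():
            r=render(c,n,x0[0]+p[0],x0[1]+p[1],z,yaw)*(1-hide.get(c,0*r0))
            s+=1-np.minimum(r,m).sum()/np.maximum(r,m).sum()
        return s
    r0=np.zeros((420,560))
    masks={c:m.astype(np.float32) for c,m in masks.items()}
    sx=np.vstack([np.zeros(4)]+[np.eye(4)[i]*.012 for i in range(4)])
    r=minimize(cost,np.zeros(4),method="Nelder-Mead",options=dict(initial_simplex=sx,xatol=2e-4,fatol=1e-4,maxiter=250))
    p=r.x;return np.array([x0[0]+p[0],x0[1]+p[1],x0[2]+p[2]*fz,x0[3]+5*p[3]*fyaw]),r.fun
def near(c,n,xyz):   # detection of n in c nearest to the predicted image of xyz
    ds=nets.trace(c,n);uv=proj(c,[xyz])[0]
    ds=[d for d in ds if np.hypot(d["pixel"][1]-uv[0],d["pixel"][0]-uv[1])<22]
    return ds[0]["mask"] if ds else None
def state():
    s=robot.read_state();return s
def go(x,y,z,ydir=None):
    """print shift in current tool axes to reach world TCP x,y,z and turn rz so tool y lies along angle ydir"""
    s=robot.read_state();R=Ro.from_rotvec(s["eef_rot"]);d=np.array([x,y,z])-s["tcp_pos"]
    out=R.inv().apply(d);a=0;tilt=np.zeros(3)
    if ydir is not None:
        best=None
        for k in(0,np.pi):
            yv=np.array([np.cos(ydir+k),np.sin(ydir+k),0]);zv=np.array([0,0,-1.]);T=Ro.from_matrix(np.c_[np.cross(yv,zv),yv,zv])
            v=(R.inv()*T).as_rotvec()
            if best is None or np.linalg.norm(v)<np.linalg.norm(best):best=v
        tilt=best
    print("shift",np.round(out,4),"turn",np.round(tilt,4),"t",round(s["t"],2))
E
cat > m.py <<'E'
from h import *
F={}
for c in CM: grab_frame(c)
for n in("organiser","mat","mic"):
    M={c:nets.trace(c,n)[0]["mask"] for c in CM}
    for c in M:   # fill by convex hull for the flat boards
        if n!="mic":
            p=cv2.findNonZero(M[c].astype(np.uint8));k=np.zeros((420,560),np.uint8);cv2.fillConvexPoly(k,cv2.convexHull(p),1);M[c]=k>0
    p=cv2.findNonZero(M["top"].astype(np.uint8))[:,0].astype(float)
    w=back("top",p,{"organiser":.014,"mat":.002,"mic":.03}[n])[:,:2]*1000
    (cx,cy),(a,b),ang=cv2.minAreaRect(w.astype(np.float32));print(n,"rect",np.round([cx,cy,a,b,ang],1))
    yaw=np.radians(ang)
    if n=="mic": yaw=F["organiser"][3]
    else:
        if a>b: yaw+=np.pi/2
        yaw=(yaw+np.pi/2)%np.pi-np.pi/2
    F[n],f=fit(n,M,[cx/1000,cy/1000,0,yaw],True,True);print(n,np.round(F[n],4),round(f,3))
o=F["organiser"];Ry=Ro.from_euler("z",o[3])
for n,xy in dict(bottle=(-24.5,75),jar=(-24.5,0),dispenser=(-24.5,-75),holder=(27.5,37.5),empty_holder=(27.5,-37.5)).items():
    g=Ry.apply([xy[0]/1000,xy[1]/1000,.008])+[o[0],o[1],0]
    M={c:near(c,n,g+[0,0,.05 if xy[0]<0 else .01]) for c in CM};M={c:m for c,m in M.items() if m is not None}
    print(n,"model",np.round(g,4),list(M),end=" ")
    if M and xy[0]<0: q,f=fit(n,M,[*g,0],len(M)==2);print("fit",np.round(q[:3],4),round(f,3))
    else: print()
for n in("loupe",):
    m=nets.trace("top",n)[0]["pixel"];print(n,back("top",np.array([[m[1],m[0]]]),.02))
ys,xs=np.where(nets.trace("top","tweezers")[0]["mask"]);i=[xs.argmin(),xs.argmax()]
print("tweezers",back("top",np.c_[xs[i],ys[i]].astype(float),.005))
E
python3 m.py
```

```text
Traceback (most recent call last):
  File "m.py", line 5, in <module>
    M={c:nets.trace(c,n)[0]["mask"] for c in CM}
         ~~~~~~~~~~~~~~~^^^
IndexError: list index out of range
```

```bash
python3 - <<'E'
s=open('h.py').read()
s=s.replace('def near(','''def tr(c,n,k=6):
    for _ in range(k):
        d=nets.trace(c,n)
        if d:return d
        grab_frame(c)
    return []
def near(''').replace('ds=nets.trace(c,n);uv','ds=tr(c,n,3);uv')
open('h.py','w').write(s)
m=open('m.py').read().replace('nets.trace','tr');open('m.py','w').write(m)
E
python3 m.py
```

```text
organiser rect [539.  276.1 241.2 145.4  82.2]
organiser [ 0.5399  0.2783 -0.0032 -0.1329] 0.061
mat rect [ 544.4 -259.5  263.9  223.1   82.6]
mat [ 0.5457 -0.2593 -0.0031 -0.1265] 0.055
mic rect [543.5   6.9 119.6 108.2  80.9]
mic [ 0.5502  0.0165 -0.0026 -0.1757] 0.222
bottle model [0.5255 0.3559 0.008 ] ['side', 'top'] fit [0.5263 0.3567 0.0035] 0.147
jar model [0.5156 0.2816 0.008 ] ['side', 'top'] fit [0.5143 0.2824 0.0027] 0.103
dispenser model [0.5057 0.2072 0.008 ] ['side', 'top'] fit [0.5051 0.2061 0.0035] 0.25
holder model [0.5721 0.3118 0.008 ] ['side', 'top'] 
empty_holder model [0.5622 0.2375 0.008 ] ['side', 'top'] 
loupe [[ 0.4598909 -0.241167   0.02     ]]
tweezers [[ 0.62321267 -0.27600289  0.005     ]
 [ 0.61483926 -0.36911954  0.005     ]]
```

```bash
python3 -c "
from h import *
go(.55,-.15,.25,-.133)
im=grab_frame('top');S=im[150:240,255:340].astype(int);k=(S.max(2)<45).astype(np.uint8)
n,l,st,ce=cv2.connectedComponentsWithStats(k);i=1+st[1:,4].argmax();print(st[i],ce[i]+[255,150],back('top',(ce[i]+[255,150])[None],.062))
p=np.argwhere(l==i)[:,::-1]+[255,150];w=back('top',p.astype(float),.062)[:,:2]*1000;print(cv2.minAreaRect(w.astype(np.float32)))
"
```

```text
shift [ 0.4623 -0.2414 -0.0047] turn [-1.000e-04 -1.000e-04 -1.079e+00] t 2.25
[ 19  36  31  22 533] [289.24202627 196.24015009] [[0.54912363 0.01643492 0.062     ]]
((549.1846313476562, 16.554290771484375), (63.54484176635742, 41.26718521118164), 80.00993347167969)
```

The manual's scale: turns go in shares of pi/2 rad. Converting my numbers, -1.079 rad is -0.6869.

```bash
python3 -m pendant '[0.04, -0.02, 0, 0, 0, -0.0764, 0.08, -0.04, 0, 0, 0, -0.1528, 0.12, -0.06, 0, 0, 0, -0.2292, 0.16, -0.08, 0, 0, 0, -0.3056, 0.2, -0.1, 0, 0, 0, -0.382, 0.24, -0.12, 0, 0, 0, -0.4584, 0.28, -0.14, 0, 0, 0, -0.5348, 0.32, -0.16, 0, 0, 0, -0.6112, 0.36, -0.18, 0, 0, 0, -0.6869, 0.4, -0.21, 0, 0, 0, -0.6869, 0.44, -0.23, 0, 0, 0, -0.6869, 0.462, -0.241, 0, 0, 0, -0.6869]' 0.085
python3 -c "
from h import *
go(.5054,.2067,.105,-.133)"
```

```text
t: 3.3
tcp_pos: [0.5368, -0.1648, 0.2455]
eef_rot: [2.364, 2.069, 0.0]
contact_force: [0.4, -0.3, 1.0]
finger_gap: 0.0851
finger_force: 0.0
shift [ 0.364  -0.0804  0.1405] turn [ 0.0001 -0.     -0.    ] t 3.3
```

```bash
python3 -m pendant '[0, 0, 0, 0, 0, 0, 0, 0, 0, 0, 0, 0, 0, 0, 0, 0, 0, 0]'
python3 -c "
from h import *
go(.5054,.2067,.2,-.133)"
```

```text
t: 3.55
tcp_pos: [0.5356, -0.167, 0.2452]
eef_rot: [-2.364, -2.069, 0.001]
contact_force: [-0.5, -0.4, 0.1]
finger_gap: 0.0851
finger_force: 0.0
shift [ 0.3664 -0.0795  0.0451] turn [-0.0004  0.0004 -0.0001] t 3.55
```

```bash
python3 -m pendant '[0.035, -0.008, 0, 0, 0, 0, 0.07, -0.016, 0, 0, 0, 0, 0.105, -0.024, 0, 0, 0, 0, 0.14, -0.032, 0, 0, 0, 0, 0.175, -0.04, 0, 0, 0, 0, 0.21, -0.048, 0, 0, 0, 0, 0.245, -0.056, 0.01, 0, 0, 0, 0.28, -0.064, 0.02, 0, 0, 0, 0.315, -0.072, 0.03, 0, 0, 0, 0.345, -0.078, 0.04, 0, 0, 0, 0.3664, -0.0795, 0.0451, 0, 0, 0, 0.3664, -0.0795, 0.0451, 0, 0, 0]' 0.075
python3 -m pendant '[0, 0, 0, 0, 0, 0, 0, 0, 0, 0, 0, 0, 0, 0, 0, 0, 0, 0]'
python3 -c "
from h import *
go(.5054,.2067,.105,-.133)
cv2.imwrite('pics/a.png',cv2.resize(cv2.cvtColor(grab_frame('side'),4)[150:400,170:350],None,fx=2.4,fy=2.4))"
```

```text
t: 4.55
tcp_pos: [0.5049, 0.2104, 0.1993]
eef_rot: [-2.359, -2.071, -0.0]
contact_force: [-0.1, 1.3, -0.2]
finger_gap: 0.0751
finger_force: 0.0
t: 4.8
tcp_pos: [0.5061, 0.2055, 0.2006]
eef_rot: [2.366, 2.066, 0.0]
contact_force: [0.7, -0.1, 0.2]
finger_gap: 0.0752
finger_force: 0.0
shift [ 0.0012 -0.0009  0.0956] turn [ 0.0005  0.0003 -0.0023] t 4.8
```

View pics/a.png

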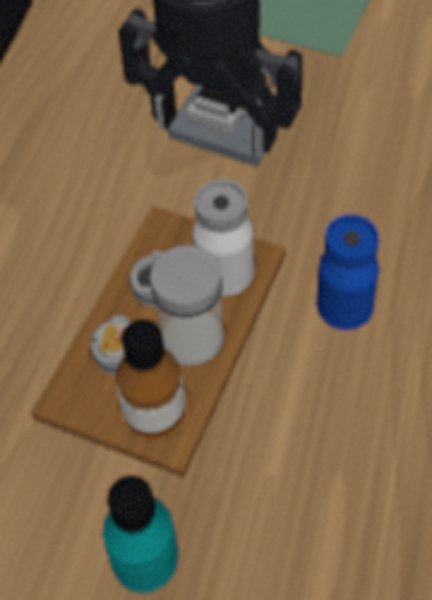

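The gripper hangs above the dispenser with its fingers straddling along organiser x (crop ~210,100), and the dispenser dish is at crop (220,200). Descending to grip.

```bash
python3 -m pendant '[0.001, -0.001, 0.02, 0, 0, 0, 0.001, -0.001, 0.04, 0, 0, 0, 0.001, -0.001, 0.06, 0, 0, 0, 0.001, -0.001, 0.075, 0, 0, 0, 0.001, -0.001, 0.088, 0, 0, 0, 0.001, -0.001, 0.0955, 0, 0, 0, 0.001, -0.001, 0.0955, 0, 0, 0]'
python3 -m pendant '[0, 0, 0, 0, 0, 0, 0, 0, 0, 0, 0, 0, 0, 0, 0, 0, 0, 0, 0, 0, 0, 0, 0, 0, 0, 0, 0, 0, 0, 0, 0, 0, 0, 0, 0, 0, 0, 0, 0, 0, 0, 0, 0, 0, 0, 0, 0, 0]' 0.02
```

```text
t: 5.43
tcp_pos: [0.5045, 0.2074, 0.1038]
eef_rot: [-2.365, -2.068, 0.003]
contact_force: [0.2, -0.1, 0.0]
finger_gap: 0.0747
finger_force: 0.0
t: 6.1
tcp_pos: [0.505, 0.2085, 0.1059]
eef_rot: [2.364, 2.069, 0.002]
contact_force: [-3.3, 0.6, 10.0]
finger_gap: 0.0444
finger_force: 59.7
```

```bash
python3 -m pendant '[0, 0, -0.01, 0, 0, 0, 0, 0, -0.03, 0, 0, 0, 0, 0, -0.055, 0, 0, 0, 0, 0, -0.08, 0, 0, 0, -0.015, 0, -0.1, 0, 0, 0, -0.035, 0.005, -0.11, 0, 0, 0, -0.065, 0.01, -0.11, 0, 0, 0, -0.1, 0.02, -0.11, 0, 0, 0, -0.135, 0.03, -0.11, 0, 0, 0, -0.17, 0.035, -0.11, 0, 0, 0, -0.205, 0.04, -0.11, 0, 0, 0, -0.24, 0.05, -0.11, 0, 0, 0]' 
python3 -m pendant '[-0.035, 0.01, 0, 0, 0, 0, -0.07, 0.015, 0, 0, 0, 0, -0.105, 0.02, 0, 0, 0, 0, -0.14, 0.03, 0, 0, 0, 0, -0.175, 0.035, 0, 0, 0, 0, -0.21, 0.04, 0, 0, 0, 0, -0.24, 0.045, 0, 0, 0, 0, -0.265, 0.05, 0, 0, 0, 0, -0.283, 0.052, 0, 0, 0, 0, -0.295, 0.053, 0, 0, 0, 0, -0.297, 0.053, 0, 0, 0, 0, -0.297, 0.053, 0, 0, 0, 0]'
python3 -c "
from h import *
go(.5356,-.3387,.11,-.133);print(robot.read_state()['tcp_pos'])
cv2.imwrite('pics/b.png',cv2.cvtColor(grab_frame('side'),4))"
```

```text
t: 7.1
tcp_pos: [0.5218, -0.038, 0.2159]
eef_rot: [2.364, 2.069, 0.001]
contact_force: [0.2, 0.1, -1.3]
finger_gap: 0.0447
finger_force: 61.5
t: 8.1
tcp_pos: [0.5355, -0.3375, 0.2151]
eef_rot: [-2.364, -2.068, -0.001]
contact_force: [-0.1, -0.5, -2.0]
finger_gap: 0.0448
finger_force: 61.6
shift [-0.0012  0.0002  0.1051] turn [ 0.0002 -0.0003 -0.0003] t 8.1
[ 0.53552509 -0.3374876   0.21508379]
```

View pics/b.png

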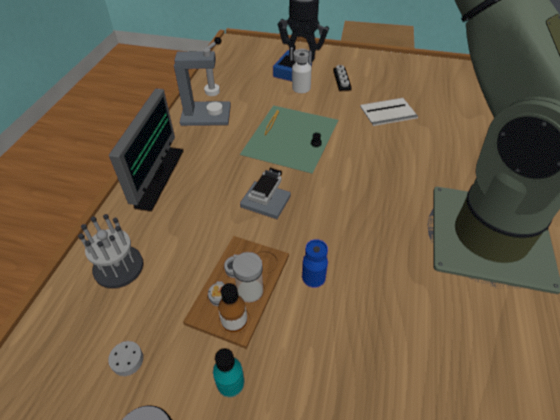

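The dispenser hangs upright above the far side of the mat (px ~302,75) and its pocket is empty. Lowering it.

```bash
python3 -m pendant '[0, 0, 0.02, 0, 0, 0, 0, 0, 0.05, 0, 0, 0, 0, 0, 0.08, 0, 0, 0, 0, 0, 0.1, 0, 0, 0, 0, 0, 0.11, 0, 0, 0, 0, 0, 0.1135, 0, 0, 0, 0, 0, 0.115, 0, 0, 0, 0, 0, 0.116, 0, 0, 0, 0, 0, 0.1165, 0, 0, 0, 0, 0, 0.1165, 0, 0, 0]'
python3 -m pendant '[0, 0, 0, 0, 0, 0, 0, 0, 0, 0, 0, 0, 0, 0, 0, 0, 0, 0, 0, 0, 0, 0, 0, 0, 0, 0, 0, 0, 0, 0]' 0.075
```

```text
t: 8.98
tcp_pos: [0.5362, -0.3379, 0.1]
eef_rot: [2.363, 2.067, 0.001]
contact_force: [-2.4, 1.3, 5.2]
finger_gap: 0.0444
finger_force: 62.4
t: 9.4
tcp_pos: [0.5357, -0.3377, 0.0983]
eef_rot: [2.364, 2.069, 0.0]
contact_force: [-0.3, 0.3, 0.5]
finger_gap: 0.0747
finger_force: 0.0
```

```bash
python3 -m pendant '[0, 0, -0.02, 0, 0, 0, 0, 0, -0.05, 0, 0, 0, 0, 0, -0.08, 0, 0, 0, 0.01, 0, -0.105, 0, 0, 0, 0.035, -0.005, -0.115, 0, 0, 0, 0.07, -0.01, -0.115, 0, 0, 0, 0.11, -0.02, -0.115, 0, 0, 0, 0.15, -0.03, -0.115, 0, 0, 0, 0.19, -0.035, -0.115, 0, 0, 0, 0.23, -0.04, -0.115, 0, 0, 0, 0.27, -0.045, -0.115, 0, 0, 0, 0.31, -0.05, -0.115, 0, 0, 0]' 0.085
python3 -m pendant '[0.04, -0.005, 0, 0, 0, 0, 0.08, -0.01, 0, 0, 0, 0, 0.12, -0.02, 0, 0, 0, 0, 0.16, -0.03, 0, 0, 0, 0, 0.2, -0.035, 0, 0, 0, 0, 0.235, -0.04, 0, 0, 0, 0, 0.265, -0.047, 0, 0, 0, 0, 0.287, -0.052, 0, 0, 0, 0, 0.298, -0.053, 0, 0, 0, 0, 0.3014, -0.053, 0, 0, 0, 0, 0.3014, -0.053, 0, 0, 0, 0, 0.3014, -0.053, 0, 0, 0, 0]'
python3 -c "
from h import *
q,f=fit('dispenser',{c:near(c,'dispenser',[.536,-.338,.06]) for c in CM},[.536,-.338,.002,0]);print(q,f)
go(.5148,.282,.096,-.133);print(robot.read_state()['tcp_pos'])"
```

```text
t: 10.4
tcp_pos: [0.5269, -0.0219, 0.2135]
eef_rot: [2.364, 2.069, 0.001]
contact_force: [1.6, 1.0, -0.6]
finger_gap: 0.0852
finger_force: 0.0
t: 11.4
tcp_pos: [0.5151, 0.2804, 0.2132]
eef_rot: [2.365, 2.067, -0.001]
contact_force: [0.3, -0.8, -0.6]
finger_gap: 0.0851
finger_force: 0.0Traceback (most recent call last):
  File "<string>", line 3, in <module>
    q,f=fit('dispenser',{c:near(c,'dispenser',[.536,-.338,.06]) for c in CM},[.536,-.338,.002,0]);print(q,f)
        ~~~^^^^^^^^^^^^^^^^^^^^^^^^^^^^^^^^^^^^^^^^^^^^^^^^^^^^^^^^^^^^^^^^^^^^^^^^^^^^^^^^^^^^^^
  File "h.py", line 37, in fit
    masks={c:m.astype(np.float32) for c,m in masks.items()}
             ^^^^^^^^
AttributeError: 'NoneType' object has no attribute 'astype'
```

```bash
python3 -m pendant '[0.0015, 0, 0.03, 0, 0, 0, 0.0015, 0, 0.06, 0, 0, 0, 0.0015, 0, 0.085, 0, 0, 0, 0.0015, 0, 0.1, 0, 0, 0, 0.0015, 0, 0.11, 0, 0, 0, 0.0015, 0, 0.117, 0, 0, 0, 0.0015, 0, 0.117, 0, 0, 0]'
python3 -m pendant '[0, 0, 0, 0, 0, 0, 0, 0, 0, 0, 0, 0, 0, 0, 0, 0, 0, 0, 0, 0, 0, 0, 0, 0, 0, 0, 0, 0, 0, 0, 0, 0, 0, 0, 0, 0, 0, 0, 0, 0, 0, 0, 0, 0, 0, 0, 0, 0]' 0.02
python3 -c "
from h import *
grab_frame('side');m=near('side','dispenser',[.536,-.338,.06])
if m is not None: print(fit('dispenser',{'side':m},[.536,-.338,.002,0],False))"
```

```text
t: 12.08
tcp_pos: [0.5148, 0.2829, 0.0956]
eef_rot: [-2.365, -2.068, 0.001]
contact_force: [-0.4, 0.3, -0.7]
finger_gap: 0.0849
finger_force: 0.0
t: 12.75
tcp_pos: [0.5152, 0.2838, 0.0976]
eef_rot: [2.364, 2.069, 0.003]
contact_force: [-2.1, -0.3, 10.4]
finger_gap: 0.0567
finger_force: 61.5
(array([ 0.52877709, -0.34468141,  0.002     ,  0.        ]), np.float64(0.849808429118774))
```

```bash
python3 -m pendant '[0, 0, -0.01, 0, 0, 0, 0, 0, -0.03, 0, 0, 0, 0, 0, -0.055, 0, 0, 0, 0, 0, -0.08, 0, 0, 0, -0.015, 0, -0.1, 0, 0, 0, -0.035, 0.005, -0.11, 0, 0, 0, -0.065, 0.01, -0.11, 0, 0, 0, -0.1, 0.02, -0.11, 0, 0, 0, -0.135, 0.03, -0.11, 0, 0, 0, -0.17, 0.035, -0.11, 0, 0, 0, -0.205, 0.04, -0.11, 0, 0, 0, -0.24, 0.05, -0.11, 0, 0, 0]' 
python3 -m pendant '[-0.035, 0.01, 0, 0, 0, 0, -0.07, 0.015, 0, 0, 0, 0, -0.105, 0.02, 0, 0, 0, 0, -0.14, 0.03, 0, 0, 0, 0, -0.175, 0.035, 0, 0, 0, 0, -0.21, 0.04, 0, 0, 0, 0, -0.24, 0.047, 0, 0, 0, 0, -0.265, 0.055, 0, 0, 0, 0, -0.282, 0.06, 0, 0, 0, 0, -0.291, 0.062, 0, 0, 0, 0, -0.2933, 0.0623, 0, 0, 0, 0, -0.2933, 0.0623, 0, 0, 0, 0]'
python3 -c "
from h import *
go(.5556,-.2606,.091,-.133);print(robot.read_state()['tcp_pos'])
cv2.imwrite('pics/c.png',cv2.cvtColor(grab_frame('side'),4))"
```

```text
t: 13.95
tcp_pos: [0.5319, 0.0373, 0.2073]
eef_rot: [2.364, 2.069, 0.0]
contact_force: [-0.1, 0.4, -2.4]
finger_gap: 0.0561
finger_force: 64.8
t: 14.95
tcp_pos: [0.5553, -0.2595, 0.2065]
eef_rot: [-2.364, -2.069, -0.001]
contact_force: [-0.2, 0.1, -2.6]
finger_gap: 0.0561
finger_force: 64.8
shift [-0.0011  0.0004  0.1155] turn [ 0.     -0.0004 -0.    ] t 14.95
[ 0.55530116 -0.25954386  0.20650307]
```

View pics/c.png

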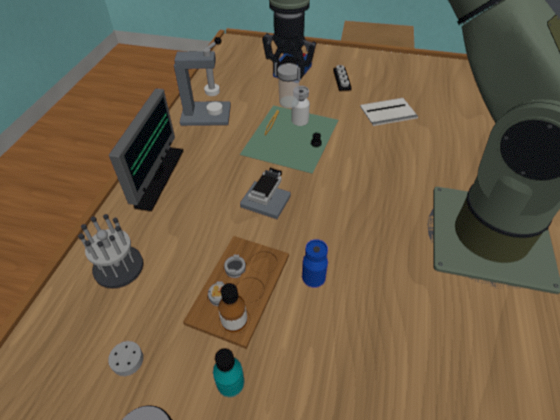

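The dispenser stands upright on the mat (foot ~300,122) and the jar hangs over its spot. Lowering the jar.

```bash
python3 -m pendant '[0, 0, 0.02, 0, 0, 0, 0, 0, 0.05, 0, 0, 0, 0, 0, 0.08, 0, 0, 0, 0, 0, 0.1, 0, 0, 0, 0, 0, 0.11, 0, 0, 0, 0, 0, 0.1135, 0, 0, 0, 0, 0, 0.115, 0, 0, 0, 0, 0, 0.116, 0, 0, 0, 0, 0, 0.1165, 0, 0, 0, 0, 0, 0.1165, 0, 0, 0]'
python3 -m pendant '[0, 0, 0, 0, 0, 0, 0, 0, 0, 0, 0, 0, 0, 0, 0, 0, 0, 0, 0, 0, 0, 0, 0, 0, 0, 0, 0, 0, 0, 0]' 0.085
```

```text
t: 15.83
tcp_pos: [0.5555, -0.2596, 0.0917]
eef_rot: [2.363, 2.069, 0.0]
contact_force: [-8.2, 3.4, 12.1]
finger_gap: 0.0562
finger_force: 66.5
t: 16.25
tcp_pos: [0.5556, -0.26, 0.0899]
eef_rot: [2.364, 2.069, 0.001]
contact_force: [-0.1, 0.4, -0.1]
finger_gap: 0.0851
finger_force: 0.0
```

```bash
python3 -m pendant '[0, 0, -0.02, 0, 0, 0, 0, 0, -0.05, 0, 0, 0, 0, 0, -0.085, 0, 0, 0, 0.01, 0, -0.11, 0, 0, 0, 0.035, -0.005, -0.125, 0, 0, 0, 0.07, -0.01, -0.125, 0, 0, 0, 0.11, -0.02, -0.125, 0, 0, 0, 0.15, -0.03, -0.125, 0, 0, 0, 0.19, -0.035, -0.125, 0, 0, 0, 0.23, -0.04, -0.125, 0, 0, 0, 0.27, -0.045, -0.125, 0, 0, 0, 0.31, -0.05, -0.125, 0, 0, 0]' 0.065
python3 -m pendant '[0.04, -0.005, 0, 0, 0, 0, 0.08, -0.015, 0, 0, 0, 0, 0.12, -0.025, 0, 0, 0, 0, 0.16, -0.035, 0, 0, 0, 0, 0.2, -0.042, 0, 0, 0, 0, 0.235, -0.05, 0, 0, 0, 0, 0.265, -0.055, 0, 0, 0, 0, 0.285, -0.06, 0, 0, 0, 0, 0.295, -0.061, 0, 0, 0, 0, 0.2969, -0.061, 0, 0, 0, 0, 0.2969, -0.061, 0, 0, 0, 0, 0.2969, -0.061, 0, 0, 0, 0]'
python3 -c "
from h import *
go(.526,.3563,.111,-.133)"
```

```text
t: 17.25
tcp_pos: [0.5467, 0.0558, 0.2149]
eef_rot: [2.364, 2.069, 0.001]
contact_force: [1.3, 0.2, 0.4]
finger_gap: 0.065
finger_force: 0.0
t: 18.25
tcp_pos: [0.5263, 0.3552, 0.2148]
eef_rot: [2.365, 2.067, -0.0]
contact_force: [-0.5, -0.2, -0.7]
finger_gap: 0.0649
finger_force: 0.0
shift [ 0.0011 -0.0004  0.1038] turn [ 0.0003  0.0004 -0.001 ] t 18.25
```

```bash
python3 -m pendant '[0.001, 0, 0.03, 0, 0, 0, 0.001, 0, 0.055, 0, 0, 0, 0.001, 0, 0.075, 0, 0, 0, 0.001, 0, 0.09, 0, 0, 0, 0.001, 0, 0.1, 0, 0, 0, 0.001, 0, 0.104, 0, 0, 0, 0.001, 0, 0.104, 0, 0, 0]'
python3 -m pendant '[0, 0, 0, 0, 0, 0, 0, 0, 0, 0, 0, 0, 0, 0, 0, 0, 0, 0, 0, 0, 0, 0, 0, 0, 0, 0, 0, 0, 0, 0, 0, 0, 0, 0, 0, 0, 0, 0, 0, 0, 0, 0, 0, 0, 0, 0, 0, 0]' 0.01
```

```text
t: 18.83
tcp_pos: [0.5262, 0.3566, 0.1105]
eef_rot: [2.365, 2.068, -0.001]
contact_force: [-0.4, 0.2, 0.4]
finger_gap: 0.0648
finger_force: 0.0
t: 19.5
tcp_pos: [0.5262, 0.3576, 0.1118]
eef_rot: [-2.364, -2.069, -0.002]
contact_force: [-2.2, -0.6, 6.9]
finger_gap: 0.0305
finger_force: 58.7
```

```bash
python3 -m pendant '[0, 0, -0.01, 0, 0, 0, 0, 0, -0.03, 0, 0, 0, 0, 0, -0.055, 0, 0, 0, 0, 0, -0.08, 0, 0, 0, -0.015, 0, -0.1, 0, 0, 0, -0.035, 0.005, -0.11, 0, 0, 0, -0.065, 0.01, -0.11, 0, 0, 0, -0.1, 0.02, -0.11, 0, 0, 0, -0.135, 0.03, -0.11, 0, 0, 0, -0.17, 0.035, -0.11, 0, 0, 0, -0.205, 0.04, -0.11, 0, 0, 0, -0.24, 0.05, -0.11, 0, 0, 0]' 
python3 -m pendant '[-0.035, 0.01, 0, 0, 0, 0, -0.07, 0.015, 0, 0, 0, 0, -0.105, 0.02, 0, 0, 0, 0, -0.14, 0.025, 0, 0, 0, 0, -0.175, 0.03, 0, 0, 0, 0, -0.21, 0.035, 0, 0, 0, 0, -0.24, 0.042, 0, 0, 0, 0, -0.265, 0.047, 0, 0, 0, 0, -0.28, 0.05, 0, 0, 0, 0, -0.287, 0.0505, 0, 0, 0, 0, -0.2882, 0.0505, 0, 0, 0, 0, -0.2882, 0.0505, 0, 0, 0, 0]'
python3 -c "
from h import *
go(.5558,-.1799,.105,-.133)"
```

```text
t: 20.5
tcp_pos: [0.5431, 0.1112, 0.2218]
eef_rot: [2.363, 2.069, 0.001]
contact_force: [0.6, 0.0, -1.6]
finger_gap: 0.0306
finger_force: 59.6
t: 21.5
tcp_pos: [0.5556, -0.1789, 0.2211]
eef_rot: [-2.364, -2.069, -0.001]
contact_force: [0.9, 0.7, -1.5]
finger_gap: 0.0305
finger_force: 59.6
shift [-0.0011  0.0003  0.1161] turn [ 0.0003 -0.0005  0.0004] t 21.5
```

```bash
python3 -m pendant '[0, 0, 0.02, 0, 0, 0, 0, 0, 0.05, 0, 0, 0, 0, 0, 0.08, 0, 0, 0, 0, 0, 0.1, 0, 0, 0, 0, 0, 0.11, 0, 0, 0, 0, 0, 0.1135, 0, 0, 0, 0, 0, 0.115, 0, 0, 0, 0, 0, 0.116, 0, 0, 0, 0, 0, 0.1165, 0, 0, 0, 0, 0, 0.1165, 0, 0, 0]'
python3 -m pendant '[0, 0, 0, 0, 0, 0, 0, 0, 0, 0, 0, 0, 0, 0, 0, 0, 0, 0, 0, 0, 0, 0, 0, 0, 0, 0, 0, 0, 0, 0]' 0.065
python3 -m pendant '[0, 0, -0.02, 0, 0, 0, 0, 0, -0.05, 0, 0, 0, 0, 0, -0.08, 0, 0, 0, 0, 0, -0.11, 0, 0, 0, 0.01, 0, -0.13, 0, 0, 0, 0.03, 0, -0.14, 0, 0, 0, 0.06, 0, -0.15, 0, 0, 0, 0.09, 0, -0.15, 0, 0, 0, 0.11, 0, -0.15, 0, 0, 0, 0.12, 0, -0.15, 0, 0, 0, 0.12, 0, -0.15, 0, 0, 0]' 0.075
python3 -c "
from h import *
A={c:grab_frame(c) for c in CM}
for n,g in dict(holder=[.5721,.3118,.008],empty_holder=[.5622,.2375,.008]).items():
    M={c:near(c,n,np.add(g,[0,0,.015])) for c in CM};M={c:m for c,m in M.items() if m is not None};print(n,list(M))
    if M: print(fit(n,M,[*g,0],len(M)==2),fit(n,M,[*g,0],False))
s=A['side'][90:330,170:350];t=A['top'][130:270,100:470]
cv2.imwrite('pics/d.png',cv2.cvtColor(np.vstack([cv2.resize(t,(740,280)),cv2.resize(np.pad(s,((0,0),(0,190),(0,0))),(740,480))])[:600],4))
print(robot.read_state()['tcp_pos'])"
```

```text
t: 22.33
tcp_pos: [0.5561, -0.1795, 0.1058]
eef_rot: [2.363, 2.068, 0.002]
contact_force: [-1.8, 1.0, 5.2]
finger_gap: 0.0303
finger_force: 60.5
t: 22.75
tcp_pos: [0.5556, -0.1797, 0.1044]
eef_rot: [2.364, 2.069, 0.0]
contact_force: [0.8, 0.6, -0.3]
finger_gap: 0.0649
finger_force: 0.0
t: 23.67
tcp_pos: [0.5717, -0.0585, 0.2543]
eef_rot: [-2.361, -2.072, -0.001]
contact_force: [-0.9, -0.3, 0.5]
finger_gap: 0.0749
finger_force: 0.0
holder ['side', 'top']
(array([0.57333738, 0.31153125, 0.00389336, 0.        ]), np.float64(0.16761257134278862)) (array([0.57250814, 0.31150505, 0.008     , 0.        ]), np.float64(0.21151113048074455))
empty_holder ['side', 'top']
(array([0.56314464, 0.23732854, 0.00321372, 0.        ]), np.float64(0.2557438729585475)) (array([0.56189683, 0.23828738, 0.008     , 0.        ]), np.float64(0.2965190307550032))
[ 0.57135188 -0.06188492  0.2541345 ]
```

View pics/d.png

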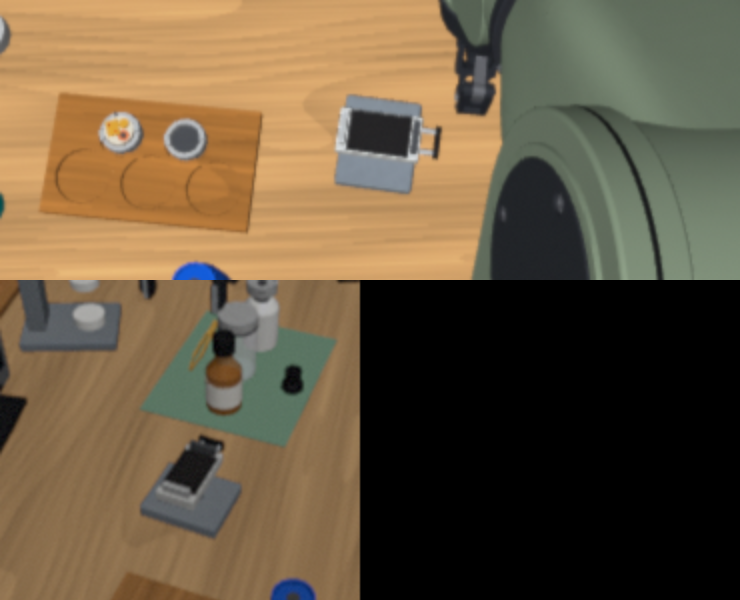

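Bottle, jar and dispenser all stand upright on the mat, clear of the loupe and tweezers. The movement (top px ~160,196) and the empty holder are both in their pockets. Going for the movement.

```bash
python3 -m pendant '[0.035, -0.005, 0, 0, 0, 0, 0.075, -0.01, 0, 0, 0, 0, 0.115, -0.015, 0.02, 0, 0, 0, 0.155, -0.02, 0.04, 0, 0, 0, 0.195, -0.025, 0.06, 0, 0, 0, 0.235, -0.03, 0.08, 0, 0, 0, 0.275, -0.035, 0.1, 0, 0, 0, 0.315, -0.04, 0.12, 0, 0, 0, 0.345, -0.045, 0.14, 0, 0, 0, 0.363, -0.048, 0.15, 0, 0, 0, 0.3702, -0.0484, 0.155, 0, 0, 0, 0.3702, -0.0484, 0.155, 0, 0, 0]' 0.065
python3 -m pendant '[0, 0, 0, 0, 0, 0, 0, 0, 0, 0, 0, 0]'
python3 -c "
from h import *
go(.5725,.3115,.031,-.133)"
```

```text
t: 24.97
tcp_pos: [0.5714, 0.3144, 0.0973]
eef_rot: [-2.361, -2.071, 0.003]
contact_force: [-0.9, -1.0, 0.3]
finger_gap: 0.0651
finger_force: 0.0
t: 25.13
tcp_pos: [0.5736, 0.3109, 0.1]
eef_rot: [2.366, 2.066, 0.001]
contact_force: [-0.1, 0.5, -0.2]
finger_gap: 0.0653
finger_force: 0.0
shift [ 0.0005 -0.0012  0.069 ] turn [ 0.0011  0.0002 -0.002 ] t 25.13
```

```bash
python3 -m pendant '[0.0005, 0, 0.02, 0, 0, 0, 0.0005, 0, 0.04, 0, 0, 0, 0.0005, 0, 0.055, 0, 0, 0, 0.0005, 0, 0.063, 0, 0, 0, 0.0005, 0, 0.067, 0, 0, 0, 0.0005, 0, 0.0685, 0, 0, 0, 0.0005, 0, 0.0685, 0, 0, 0, 0.0005, 0, 0.0685, 0, 0, 0]'
python3 -m pendant '[0, 0, 0, 0, 0, 0, 0, 0, 0, 0, 0, 0, 0, 0, 0, 0, 0, 0, 0, 0, 0, 0, 0, 0, 0, 0, 0, 0, 0, 0, 0, 0, 0, 0, 0, 0, 0, 0, 0, 0, 0, 0, 0, 0, 0, 0, 0, 0]' 0.02
python3 -c "
from h import *
A=grab_frame('side')[250:340,180:280]
cv2.imwrite('pics/e.png',cv2.resize(cv2.cvtColor(A,4),None,fx=6,fy=6,interpolation=2))"
```

```text
t: 25.8
tcp_pos: [0.5731, 0.3132, 0.0317]
eef_rot: [2.364, 2.068, 0.002]
contact_force: [0.1, 0.3, 0.0]
finger_gap: 0.0649
finger_force: 0.0
t: 26.47
tcp_pos: [0.5729, 0.3133, 0.0319]
eef_rot: [2.364, 2.069, 0.001]
contact_force: [-3.3, -2.0, 14.3]
finger_gap: 0.0427
finger_force: 60.2
```

View pics/e.png

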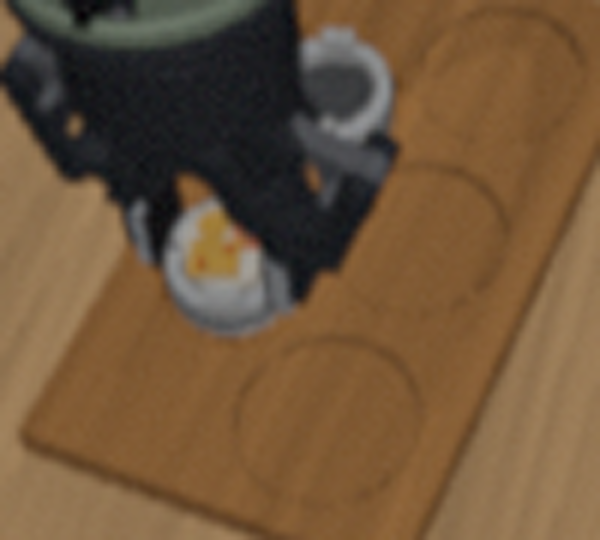

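The pads hold the ring on both sides and the movement is visible between them. Lifting and moving above the stand.

The manual's scale: turns go in shares of pi/2 rad. Converting my numbers, 0.042 rad is 0.0267.

```bash
python3 -m pendant '[0, 0, -0.008, 0, 0, 0, 0, 0, -0.02, 0, 0, 0, 0, 0, -0.04, 0, 0, 0, 0, 0, -0.065, 0, 0, 0, 0, 0, -0.09, 0, 0, 0, -0.015, 0, -0.1, 0, 0, 0, -0.035, 0.002, -0.1, 0, 0, 0, -0.06, 0.004, -0.1, 0, 0, 0.0127, -0.09, 0.006, -0.1, 0, 0, 0.0267, -0.12, 0.008, -0.1, 0, 0, 0.0267, -0.145, 0.009, -0.1, 0, 0, 0.0267, -0.155, 0.01, -0.1, 0, 0, 0.0267]' 
python3 -m pendant '[0, 0, 0, 0, 0, 0, 0, 0, 0, 0, 0, 0]'
python3 -c "
from h import *
s=robot.read_state();p=s['tcp_pos'];print(p,s['finger_gap'])
A={c:grab_frame(c) for c in CM}
g=[p[0],p[1],.108]
for c in CM:
    m=near(c,'holder',np.add(g,[0,0,.015]));print(c, None if m is None else m.sum())
    if m is not None: print(fit('holder',{c:m},[*g,0],False))
cut=lambda c:(lambda u:cv2.resize(A[c][int(u[1])-40:int(u[1])+40,int(u[0])-40:int(u[0])+40],(400,400),interpolation=2))(proj(c,[g])[0])
cv2.imwrite('pics/f.png',cv2.cvtColor(np.hstack([cut('side'),cut('top')]),4))"
```

```text
t: 27.52
tcp_pos: [0.5622, 0.1543, 0.1319]
eef_rot: [2.409, 2.014, -0.001]
contact_force: [-0.3, -0.9, -1.1]
finger_gap: 0.0428
finger_force: 61.8
t: 27.68
tcp_pos: [0.5623, 0.1587, 0.1315]
eef_rot: [-2.407, -2.018, -0.002]
contact_force: [0.6, 1.2, -1.0]
finger_gap: 0.0429
finger_force: 61.8
[0.56230711 0.1586518  0.13153865] 0.04287268270899629
side 318
(array([0.56314401, 0.15854278, 0.108     , 0.        ]), np.float64(0.24268606942549642))
top None
```

View pics/f.png

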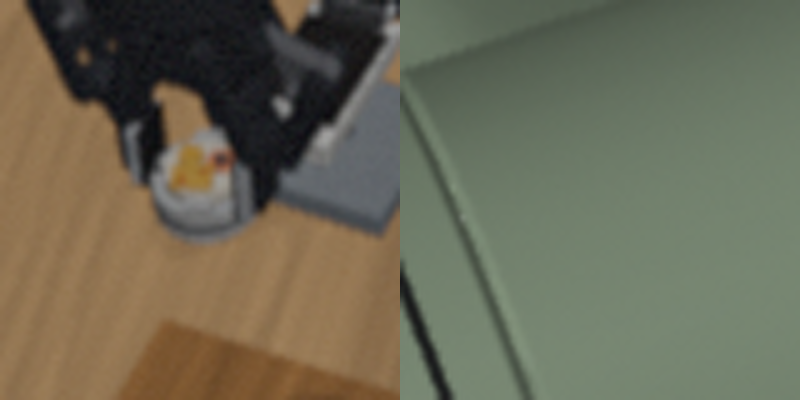

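The movement is held upright and centred on the TCP. Now computing the shift to the platform.

```bash
python3 -c "
from h import *
go(.5493,.0165,.0855,-.175)"
```

```text
shift [-0.142   0.0122  0.0452] turn [-0.0001 -0.0001  0.0004] t 28.13
```

```bash
python3 -m pendant '[-0.02, 0.002, 0, 0, 0, 0, -0.045, 0.004, 0, 0, 0, 0, -0.075, 0.006, 0, 0, 0, 0, -0.105, 0.009, 0, 0, 0, 0, -0.125, 0.011, 0, 0, 0, 0, -0.137, 0.012, 0, 0, 0, 0, -0.142, 0.0122, 0, 0, 0, 0, -0.142, 0.0122, 0.01, 0, 0, 0, -0.142, 0.0122, 0.022, 0, 0, 0, -0.142, 0.0122, 0.03, 0, 0, 0, -0.142, 0.0122, 0.03, 0, 0, 0, -0.142, 0.0122, 0.03, 0, 0, 0]' 
python3 -c "
from h import *
go(.5493,.0165,.0855,-.175)
p=robot.read_state()['tcp_pos'];A=grab_frame('side')
g=[p[0],p[1],p[2]-.0235]
m=near('side','holder',np.add(g,[0,0,.015]))
if m is not None: print(p,fit('holder',{'side':m},[*g,0],False))
u=proj('side',[g])[0].astype(int)
cv2.imwrite('pics/g.png',cv2.cvtColor(cv2.resize(A[u[1]-45:u[1]+45,u[0]-50:u[0]+50],None,fx=6,fy=6,interpolation=2),4))"
```

```text
t: 29.13
tcp_pos: [0.5492, 0.0173, 0.1002]
eef_rot: [-2.405, -2.02, 0.001]
contact_force: [-0.0, 0.4, -0.1]
finger_gap: 0.0426
finger_force: 61.8
shift [-0.0008  0.0003  0.0147] turn [-0.001  -0.0002  0.0013] t 29.13
[0.54916186 0.01732438 0.10024831] (array([0.55044575, 0.0178485 , 0.07674831, 0.        ]), np.float64(0.20269741985926504))
```

View pics/g.png

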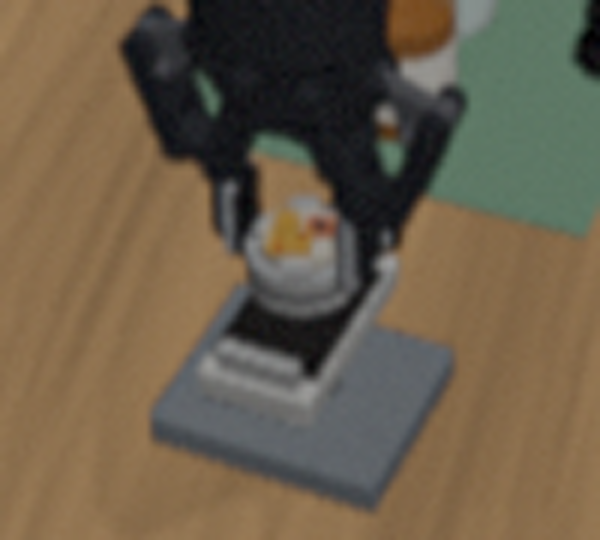

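The holder sits over the black platform between the jaws, about 15 mm up. Lowering and releasing.

```bash
python3 -m pendant '[-0.0005, 0, 0.006, 0, 0, 0, -0.0005, 0, 0.01, 0, 0, 0, -0.0005, 0, 0.012, 0, 0, 0, -0.0005, 0, 0.0135, 0, 0, 0, -0.0005, 0, 0.0145, 0, 0, 0, -0.0005, 0, 0.015, 0, 0, 0, -0.0005, 0, 0.015, 0, 0, 0]'
python3 -m pendant '[0, 0, 0, 0, 0, 0, 0, 0, 0, 0, 0, 0, 0, 0, 0, 0, 0, 0, 0, 0, 0, 0, 0, 0, 0, 0, 0, 0, 0, 0]' 0.062
python3 -m pendant '[0, 0, -0.01, 0, 0, 0, 0, 0, -0.03, 0, 0, 0, 0, 0, -0.06, 0, 0, 0, 0, 0, -0.095, 0, 0, 0, 0, 0, -0.13, 0, 0, 0, 0.03, 0, -0.15, 0, 0, 0, 0.07, 0, -0.16, 0, 0, 0, 0.11, 0, -0.16, 0, 0, 0, 0.15, 0, -0.16, 0, 0, 0, 0.18, 0, -0.16, 0, 0, 0, 0.2, 0, -0.16, 0, 0, 0, 0.2, 0, -0.16, 0, 0, 0]'
python3 -c "
from h import *
A={c:grab_frame(c) for c in CM};print(robot.read_state()['tcp_pos'])
g=[.5493,.0165,.062]
for c in CM:
    m=near(c,'holder',np.add(g,[0,0,.015]))
    if m is not None: print(c,fit('holder',{c:m},[*g,0],False))
cut=lambda c:(lambda u:cv2.resize(A[c][int(u[1])-40:int(u[1])+40,int(u[0])-40:int(u[0])+40],(400,400),interpolation=2))(proj(c,[g])[0])
cv2.imwrite('pics/i.png',cv2.cvtColor(np.hstack([cut('side'),cut('top')]),4))"
```

```text
t: 29.82
tcp_pos: [0.5492, 0.0158, 0.0859]
eef_rot: [-2.407, -2.019, 0.0]
contact_force: [-1.7, 0.2, 2.4]
finger_gap: 0.0426
finger_force: 62.3
t: 30.23
tcp_pos: [0.5493, 0.0158, 0.0857]
eef_rot: [-2.407, -2.019, -0.0]
contact_force: [-0.0, 0.0, 0.2]
finger_gap: 0.0618
finger_force: 0.0
t: 31.23
tcp_pos: [0.5832, 0.2176, 0.2461]
eef_rot: [-2.4, -2.023, -0.002]
contact_force: [-1.3, 0.5, -0.5]
finger_gap: 0.0618
finger_force: 0.0
[0.58378305 0.21300283 0.24612037]
side (array([0.54964831, 0.0165866 , 0.062     , 0.        ]), np.float64(0.07329217287392953))
top (array([5.58502939e-01, 3.87086034e-04, 6.20000000e-02, 0.00000000e+00]), np.float64(0.8765743073047859))
```

View pics/i.png

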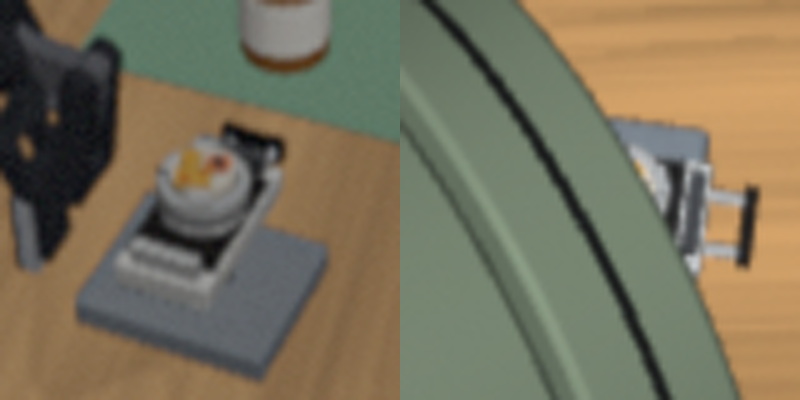

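The movement stands upright on the platform between the jaws. Next, the bottle goes back.

```bash
python3 -c "
from h import *
go(.5556,-.1797,.20,-.133)"
```

```text
shift [-0.3902  0.0405  0.0462] turn [ 0.0002  0.0001 -0.0433] t 31.53
```

To row units: -0.043 rad is -0.0274.

```bash
python3 -m pendant '[-0.03, 0.003, 0, 0, 0, -0.0064, -0.07, 0.007, 0, 0, 0, -0.0127, -0.11, 0.011, 0, 0, 0, -0.0191, -0.15, 0.015, 0, 0, 0, -0.0274, -0.19, 0.02, 0, 0, 0, -0.0274, -0.23, 0.024, 0, 0, 0, -0.0274, -0.27, 0.028, 0, 0, 0, -0.0274, -0.31, 0.032, 0, 0, 0, -0.0274, -0.345, 0.036, 0.01, 0, 0, -0.0274, -0.37, 0.039, 0.03, 0, 0, -0.0274, -0.385, 0.04, 0.046, 0, 0, -0.0274, -0.3902, 0.0405, 0.046, 0, 0, -0.0274]' 0.065
python3 -m pendant '[0, 0, 0, 0, 0, 0, 0, 0, 0, 0, 0, 0]'
python3 -c "
from h import *
go(.5556,-.1797,.105,-.133)
A=grab_frame('top');g=[.5493,.0165,.062];m=near('top','holder',np.add(g,[0,0,.015]))
if m is not None: print(fit('holder',{'top':m},[*g,0],False))
u=proj('top',[g])[0].astype(int);print(u)
cv2.imwrite('pics/j.png',cv2.cvtColor(cv2.resize(A[u[1]-40:u[1]+40,u[0]-40:u[0]+40],(400,400),interpolation=2),4))"
```

```text
t: 32.53
tcp_pos: [0.554, -0.182, 0.1973]
eef_rot: [-2.366, -2.064, 0.005]
contact_force: [-0.5, 0.3, -0.6]
finger_gap: 0.0651
finger_force: 0.0
t: 32.7
tcp_pos: [0.5563, -0.1779, 0.2007]
eef_rot: [2.363, 2.07, 0.002]
contact_force: [0.0, 1.4, -0.3]
finger_gap: 0.0649
finger_force: 0.0
shift [-0.002  -0.0006  0.0957] turn [ 0.0011 -0.0006  0.0012] t 32.7
(array([0.54954638, 0.01248191, 0.062     , 0.        ]), np.float64(0.06344784896316935))
[289 196]
```

View pics/j.png

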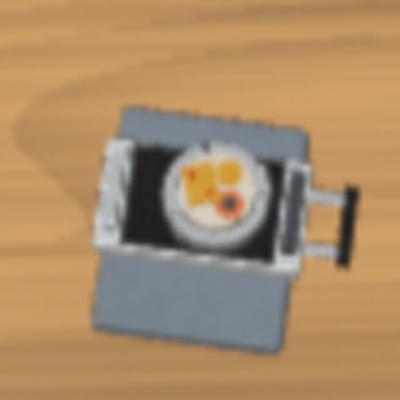

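From the top the holder sits about 4–5 mm off centre towards the -y jaw, inside the 10 mm limit. I'll check that against the side view while regrasping the bottle.

```bash
python3 -m pendant '[-0.001, -0.0005, 0.03, 0, 0, 0, -0.0015, -0.0005, 0.055, 0, 0, 0, -0.0015, -0.0005, 0.075, 0, 0, 0, -0.0015, -0.0005, 0.088, 0, 0, 0, -0.0015, -0.0005, 0.0955, 0, 0, 0, -0.0015, -0.0005, 0.0955, 0, 0, 0]'
python3 -m pendant '[0, 0, 0, 0, 0, 0, 0, 0, 0, 0, 0, 0, 0, 0, 0, 0, 0, 0, 0, 0, 0, 0, 0, 0, 0, 0, 0, 0, 0, 0, 0, 0, 0, 0, 0, 0, 0, 0, 0, 0, 0, 0]' 0.01
python3 -c "
from h import *
P=np.array([[-.018,.036,.072],[.018,.036,.072],[-.018,-.036,.072],[.018,-.036,.072]]);a=np.linspace(0,6.28,60)
for c in CM:
    A=cv2.resize(cv2.cvtColor(grab_frame(c),4),None,fx=6,fy=6,interpolation=2)
    q=Ro.from_euler('z',-.174).apply(P)+[.5493,.0165,0]
    for u in proj(c,q): cv2.circle(A,tuple(((u+.5)*6).astype(int)),3,(0,255,0),-1)
    r=np.c_[.5493+.023*np.cos(a),.0165+.023*np.sin(a),0*a+.082];cv2.polylines(A,[((proj(c,r)+.5)*6).astype(np.int32)],True,(255,0,255),1)
    u=(proj(c,[[.5493,.0165,.065]])[0]*6).astype(int);C=A[u[1]-200:u[1]+200,u[0]-200:u[0]+200]
    globals()[c]=C
cv2.imwrite('pics/k.png',np.hstack([side,top]))
go(.5262,.3573,.222,-.133)"
```

```text
t: 33.3
tcp_pos: [0.5553, -0.1791, 0.1036]
eef_rot: [-2.361, -2.071, 0.001]
contact_force: [-0.2, -0.2, 0.4]
finger_gap: 0.0649
finger_force: 0.0
t: 33.88
tcp_pos: [0.5557, -0.1801, 0.1054]
eef_rot: [2.362, 2.069, 0.001]
contact_force: [-1.7, 0.4, 9.6]
finger_gap: 0.0301
finger_force: 58.5
shift [ 0.5288 -0.0998 -0.1168] turn [0.0014 0.0002 0.0009] t 33.98
```

View pics/k.png

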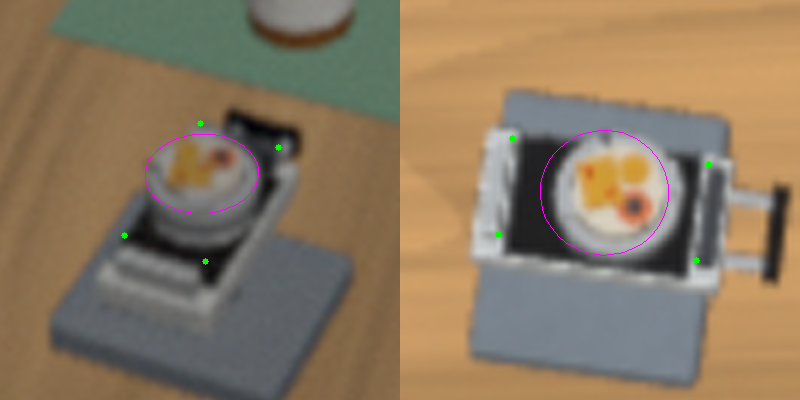

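Both overlays agree that the holder is about 5 mm towards the -y jaw, still within tolerance and standing flat. Returning the bottle.

```bash
python3 -m pendant '[0, 0, -0.01, 0, 0, 0, 0, 0, -0.03, 0, 0, 0, 0, 0, -0.055, 0, 0, 0, 0, 0, -0.08, 0, 0, 0, 0, 0, -0.105, 0, 0, 0, 0.015, 0, -0.117, 0, 0, 0, 0.04, -0.005, -0.117, 0, 0, 0, 0.07, -0.01, -0.117, 0, 0, 0, 0.105, -0.02, -0.117, 0, 0, 0, 0.14, -0.03, -0.117, 0, 0, 0, 0.175, -0.035, -0.117, 0, 0, 0, 0.21, -0.04, -0.117, 0, 0, 0]' 
python3 -m pendant '[0.035, -0.005, 0, 0, 0, 0, 0.07, -0.01, 0, 0, 0, 0, 0.105, -0.02, 0, 0, 0, 0, 0.14, -0.03, 0, 0, 0, 0, 0.175, -0.035, 0, 0, 0, 0, 0.21, -0.04, 0, 0, 0, 0, 0.245, -0.047, 0, 0, 0, 0, 0.275, -0.053, 0, 0, 0, 0, 0.3, -0.058, 0, 0, 0, 0, 0.313, -0.06, 0, 0, 0, 0, 0.3185, -0.06, 0, 0, 0, 0, 0.3185, -0.06, 0, 0, 0, 0]'
python3 -m pendant '[0, 0, 0, 0, 0, 0, 0, 0, 0, 0, 0, 0, 0, 0, 0, 0, 0, 0]'
python3 -c "
from h import *
go(.5262,.3573,.1118,-.133)"
```

```text
t: 34.98
tcp_pos: [0.5428, 0.0355, 0.2222]
eef_rot: [2.363, 2.07, 0.001]
contact_force: [0.7, -0.0, -1.9]
finger_gap: 0.0305
finger_force: 59.7
t: 35.98
tcp_pos: [0.5253, 0.358, 0.2215]
eef_rot: [-2.361, -2.071, -0.0]
contact_force: [0.5, -0.5, -1.3]
finger_gap: 0.0302
finger_force: 59.7
t: 36.23
tcp_pos: [0.5262, 0.3559, 0.2215]
eef_rot: [2.364, 2.068, 0.0]
contact_force: [-0.8, -0.3, -1.7]
finger_gap: 0.0307
finger_force: 59.7
shift [ 0.0014 -0.0002  0.1097] turn [ 0.0003  0.0002 -0.0003] t 36.23
```

```bash
python3 -m pendant '[0.001, 0, 0.02, 0, 0, 0, 0.001, 0, 0.05, 0, 0, 0, 0.001, 0, 0.075, 0, 0, 0, 0.001, 0, 0.09, 0, 0, 0, 0.001, 0, 0.099, 0, 0, 0, 0.001, 0, 0.104, 0, 0, 0, 0.001, 0, 0.107, 0, 0, 0, 0.001, 0, 0.109, 0, 0, 0, 0.001, 0, 0.11, 0, 0, 0, 0.001, 0, 0.1105, 0, 0, 0, 0.001, 0, 0.1105, 0, 0, 0]'
python3 -m pendant '[0, 0, 0, 0, 0, 0, 0, 0, 0, 0, 0, 0, 0, 0, 0, 0, 0, 0, 0, 0, 0, 0, 0, 0, 0, 0, 0, 0, 0, 0]' 0.065
python3 -m pendant '[0, 0, -0.02, 0, 0, 0, 0, 0, -0.05, 0, 0, 0, 0, 0, -0.085, 0, 0, 0, 0, 0, -0.11, 0, 0, 0, -0.03, 0.005, -0.11, 0, 0, 0, -0.07, 0.015, -0.11, 0, 0, 0, -0.11, 0.02, -0.11, 0, 0, 0, -0.15, 0.03, -0.11, 0, 0, 0, -0.19, 0.035, -0.11, 0, 0, 0, -0.23, 0.04, -0.11, 0, 0, 0, -0.27, 0.05, -0.11, 0, 0, 0, -0.31, 0.06, -0.11, 0, 0, 0]' 0.085
python3 -c "
from h import *
go(.5556,-.26,.215,-.133)"
```

```text
t: 37.15
tcp_pos: [0.5261, 0.3583, 0.1115]
eef_rot: [-2.363, -2.07, -0.002]
contact_force: [-0.7, 0.7, 3.1]
finger_gap: 0.0304
finger_force: 60.2
t: 37.57
tcp_pos: [0.5259, 0.358, 0.1107]
eef_rot: [-2.363, -2.07, -0.0]
contact_force: [0.2, -0.4, -0.6]
finger_gap: 0.0649
finger_force: 0.0
t: 38.57
tcp_pos: [0.5443, 0.0409, 0.221]
eef_rot: [2.363, 2.07, 0.0]
contact_force: [1.0, -0.1, -0.5]
finger_gap: 0.0852
finger_force: 0.0
shift [-0.2968  0.0507  0.006 ] turn [ 0.0003 -0.0001  0.0013] t 38.57
```

Bottle set on the pocket floor (3 N contact, z as at the pick). Jar next.

```bash
python3 -m pendant '[-0.035, 0.006, 0, 0, 0, 0, -0.07, 0.012, 0, 0, 0, 0, -0.11, 0.02, 0, 0, 0, 0, -0.15, 0.026, 0, 0, 0, 0, -0.19, 0.033, 0, 0, 0, 0, -0.225, 0.039, 0, 0, 0, 0, -0.255, 0.044, 0, 0, 0, 0, -0.278, 0.048, 0, 0, 0, 0, -0.29, 0.05, 0, 0, 0, 0, -0.2955, 0.0507, 0, 0, 0, 0, -0.2955, 0.0507, 0, 0, 0, 0, -0.2955, 0.0507, 0, 0, 0, 0]'
python3 -m pendant '[0, 0, 0, 0, 0, 0, 0, 0, 0, 0, 0, 0]'
python3 -c "
from h import *
go(.5556,-.26,.091,-.133)
grab_frame('side')
q=[.5260,.3570,.008]
M={c:near(c,'bottle',np.add(q,[0,0,.06])) for c in ['side']}
if M['side'] is not None: print(fit('bottle',M,[*q,0],True))"
```

```text
t: 39.57
tcp_pos: [0.5562, -0.2553, 0.2207]
eef_rot: [-2.361, -2.071, -0.001]
contact_force: [0.0, -0.0, 1.1]
finger_gap: 0.0851
finger_force: 0.0
t: 39.73
tcp_pos: [0.5562, -0.2554, 0.2209]
eef_rot: [-2.361, -2.072, -0.001]
contact_force: [-0.0, 0.0, 0.5]
finger_gap: 0.0853
finger_force: 0.0
shift [-0.0047 -0.      0.1299] turn [ 0.0001 -0.0005  0.0026] t 39.73
```

To row units: 0.0025 rad is 0.0016.

```bash
python3 -m pendant '[-0.0045, 0, 0.03, 0, 0, 0.0016, -0.0045, 0, 0.065, 0, 0, 0.0016, -0.0045, 0, 0.09, 0, 0, 0.0016, -0.0045, 0, 0.11, 0, 0, 0.0016, -0.0045, 0, 0.123, 0, 0, 0.0016, -0.0045, 0, 0.1295, 0, 0, 0.0016, -0.0045, 0, 0.1295, 0, 0, 0.0016]'
python3 -m pendant '[0, 0, 0, 0, 0, 0, 0, 0, 0, 0, 0, 0, 0, 0, 0, 0, 0, 0, 0, 0, 0, 0, 0, 0, 0, 0, 0, 0, 0, 0, 0, 0, 0, 0, 0, 0, 0, 0, 0, 0, 0, 0, 0, 0, 0, 0, 0, 0]' 0.02
python3 -c "
from h import *
go(.5150,.2834,.207,-.133)"
```

```text
t: 40.42
tcp_pos: [0.555, -0.2607, 0.0902]
eef_rot: [-2.364, -2.066, 0.001]
contact_force: [-1.1, -0.3, 0.5]
finger_gap: 0.0853
finger_force: 0.0
t: 41.08
tcp_pos: [0.5556, -0.2614, 0.0927]
eef_rot: [2.365, 2.066, 0.001]
contact_force: [-3.8, 0.8, 11.3]
finger_gap: 0.0563
finger_force: 61.5
shift [ 0.5344 -0.1133 -0.1148] turn [ 0.0014  0.0006 -0.0017] t 41.08
```

```bash
python3 -m pendant '[0, 0, -0.01, 0, 0, 0, 0, 0, -0.03, 0, 0, 0, 0, 0, -0.055, 0, 0, 0, 0, 0, -0.08, 0, 0, 0, 0, 0, -0.105, 0, 0, 0, 0.015, 0, -0.117, 0, 0, 0, 0.04, -0.005, -0.117, 0, 0, 0, 0.07, -0.01, -0.117, 0, 0, 0, 0.105, -0.02, -0.117, 0, 0, 0, 0.14, -0.03, -0.117, 0, 0, 0, 0.175, -0.035, -0.117, 0, 0, 0, 0.21, -0.043, -0.117, 0, 0, 0]' 
python3 -m pendant '[0.035, -0.007, 0, 0, 0, 0, 0.07, -0.015, 0, 0, 0, 0, 0.105, -0.023, 0, 0, 0, 0, 0.14, -0.03, 0, 0, 0, 0, 0.175, -0.038, 0, 0, 0, 0, 0.21, -0.045, 0, 0, 0, 0, 0.245, -0.053, 0, 0, 0, 0, 0.275, -0.06, 0, 0, 0, 0, 0.3, -0.066, 0, 0, 0, 0, 0.315, -0.069, 0, 0, 0, 0, 0.3235, -0.0703, 0, 0, 0, 0, 0.3235, -0.0703, 0, 0, 0, 0]'
python3 -m pendant '[0, 0, 0, 0, 0, 0, 0, 0, 0, 0, 0, 0, 0, 0, 0, 0, 0, 0]'
python3 -c "
from h import *
go(.5150,.2828,.0975,-.133)"
```

```text
t: 42.08
tcp_pos: [0.5406, -0.0454, 0.209]
eef_rot: [2.365, 2.067, 0.001]
contact_force: [1.3, 0.3, -1.9]
finger_gap: 0.0564
finger_force: 64.8
t: 43.08
tcp_pos: [0.514, 0.2844, 0.2086]
eef_rot: [-2.363, -2.069, -0.001]
contact_force: [-0.6, 0.4, -2.5]
finger_gap: 0.0561
finger_force: 64.8
t: 43.33
tcp_pos: [0.515, 0.2813, 0.2085]
eef_rot: [2.367, 2.065, -0.0]
contact_force: [-0.5, -0.0, -3.9]
finger_gap: 0.0564
finger_force: 64.8
shift [ 0.0015 -0.0002  0.111 ] turn [ 0.0003  0.0003 -0.0032] t 43.33
```

```bash
python3 -m pendant '[0.001, 0, 0.02, 0, 0, 0, 0.001, 0, 0.05, 0, 0, 0, 0.001, 0, 0.075, 0, 0, 0, 0.001, 0, 0.09, 0, 0, 0, 0.001, 0, 0.099, 0, 0, 0, 0.001, 0, 0.104, 0, 0, 0, 0.001, 0, 0.107, 0, 0, 0, 0.001, 0, 0.109, 0, 0, 0, 0.001, 0, 0.1105, 0, 0, 0, 0.001, 0, 0.1115, 0, 0, 0, 0.001, 0, 0.1115, 0, 0, 0]'
python3 -m pendant '[0, 0, 0, 0, 0, 0, 0, 0, 0, 0, 0, 0, 0, 0, 0, 0, 0, 0, 0, 0, 0, 0, 0, 0, 0, 0, 0, 0, 0, 0]' 0.085
python3 -m pendant '[0, 0, -0.02, 0, 0, 0, 0, 0, -0.05, 0, 0, 0, 0, 0, -0.085, 0, 0, 0, 0, 0, -0.11, 0, 0, 0, -0.03, 0.005, -0.12, 0, 0, 0, -0.07, 0.015, -0.12, 0, 0, 0, -0.11, 0.02, -0.12, 0, 0, 0, -0.15, 0.03, -0.12, 0, 0, 0, -0.19, 0.035, -0.12, 0, 0, 0, -0.23, 0.04, -0.12, 0, 0, 0, -0.27, 0.05, -0.12, 0, 0, 0, -0.31, 0.06, -0.12, 0, 0, 0]' 0.075
python3 -c "
from h import *
go(.5357,-.338,.215,-.133)"
```

```text
t: 44.25
tcp_pos: [0.5151, 0.2843, 0.0986]
eef_rot: [2.366, 2.067, 0.004]
contact_force: [-5.2, -0.7, 17.6]
finger_gap: 0.056
finger_force: 67.1
t: 44.67
tcp_pos: [0.5148, 0.2837, 0.0968]
eef_rot: [-2.366, -2.067, -0.0]
contact_force: [-0.0, 1.0, -0.1]
finger_gap: 0.0852
finger_force: 0.0
t: 45.67
tcp_pos: [0.5324, -0.0336, 0.2169]
eef_rot: [2.365, 2.067, 0.0]
contact_force: [-0.0, 0.8, 0.2]
finger_gap: 0.0747
finger_force: 0.0
shift [-0.3012  0.0441  0.0019] turn [ 0.0002 -0.0001 -0.0013] t 45.67
```

```bash
python3 -m pendant '[-0.035, 0.005, 0, 0, 0, 0, -0.07, 0.01, 0, 0, 0, 0, -0.11, 0.017, 0, 0, 0, 0, -0.15, 0.023, 0, 0, 0, 0, -0.19, 0.029, 0, 0, 0, 0, -0.225, 0.034, 0, 0, 0, 0, -0.255, 0.038, 0, 0, 0, 0, -0.28, 0.042, 0, 0, 0, 0, -0.294, 0.044, 0, 0, 0, 0, -0.3005, 0.044, 0, 0, 0, 0, -0.3005, 0.044, 0, 0, 0, 0, -0.3005, 0.044, 0, 0, 0, 0]'
python3 -m pendant '[0, 0, 0, 0, 0, 0, 0, 0, 0, 0, 0, 0]'
python3 -c "
from h import *
go(.5357,-.338,.099,-.133)
A=grab_frame('side')
cv2.imwrite('pics/l.png',cv2.resize(cv2.cvtColor(A[60:360,160:360],4),None,fx=2,fy=2,interpolation=2))"
```

```text
t: 46.67
tcp_pos: [0.536, -0.3343, 0.2166]
eef_rot: [-2.365, -2.067, -0.001]
contact_force: [0.3, 0.6, 0.5]
finger_gap: 0.0751
finger_force: 0.0
t: 46.83
tcp_pos: [0.5363, -0.3341, 0.2169]
eef_rot: [-2.364, -2.069, -0.001]
contact_force: [-0.4, 0.3, -0.1]
finger_gap: 0.0751
finger_force: 0.0
shift [-4.000e-03 -1.000e-04  1.179e-01] turn [ 0.0002 -0.0004 -0.0001] t 46.83
```

View pics/l.png

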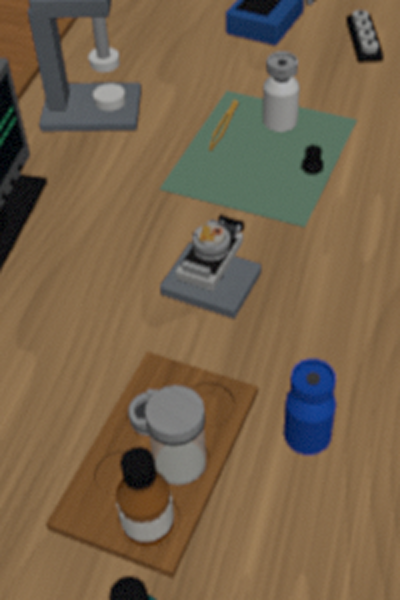

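Bottle and jar are upright back in their pockets, the movement is on the stand, and the dispenser waits on the mat (crop ~281,95). Picking up the dispenser.

```bash
python3 -m pendant '[-0.004, 0, 0.03, 0, 0, 0, -0.004, 0, 0.06, 0, 0, 0, -0.004, 0, 0.085, 0, 0, 0, -0.004, 0, 0.103, 0, 0, 0, -0.004, 0, 0.113, 0, 0, 0, -0.004, 0, 0.118, 0, 0, 0, -0.004, 0, 0.118, 0, 0, 0]'
python3 -m pendant '[0, 0, 0, 0, 0, 0, 0, 0, 0, 0, 0, 0, 0, 0, 0, 0, 0, 0, 0, 0, 0, 0, 0, 0, 0, 0, 0, 0, 0, 0, 0, 0, 0, 0, 0, 0, 0, 0, 0, 0, 0, 0, 0, 0, 0, 0, 0, 0]' 0.02
python3 -c "
from h import *
go(.505,.2075,.215,-.133)"
```

```text
t: 47.47
tcp_pos: [0.5354, -0.3389, 0.0984]
eef_rot: [-2.365, -2.067, 0.0]
contact_force: [-0.2, -0.4, 0.3]
finger_gap: 0.0749
finger_force: 0.0
t: 48.13
tcp_pos: [0.5356, -0.3396, 0.1001]
eef_rot: [2.365, 2.066, 0.0]
contact_force: [-3.6, 1.7, 9.7]
finger_gap: 0.0443
finger_force: 59.8
shift [ 0.5379 -0.1037 -0.1154] turn [ 0.0013  0.0008 -0.0018] t 48.13
```

```bash
python3 -m pendant '[0, 0, -0.01, 0, 0, 0, 0, 0, -0.03, 0, 0, 0, 0, 0, -0.055, 0, 0, 0, 0, 0, -0.08, 0, 0, 0, 0, 0, -0.105, 0, 0, 0, 0.015, 0, -0.117, 0, 0, 0, 0.04, -0.005, -0.117, 0, 0, 0, 0.07, -0.01, -0.117, 0, 0, 0, 0.105, -0.02, -0.117, 0, 0, 0, 0.14, -0.03, -0.117, 0, 0, 0, 0.175, -0.035, -0.117, 0, 0, 0, 0.21, -0.043, -0.117, 0, 0, 0]' 
python3 -m pendant '[0.035, -0.007, 0, 0, 0, 0, 0.07, -0.014, 0, 0, 0, 0, 0.105, -0.021, 0, 0, 0, 0, 0.14, -0.027, 0, 0, 0, 0, 0.175, -0.033, 0, 0, 0, 0, 0.21, -0.039, 0, 0, 0, 0, 0.245, -0.045, 0, 0, 0, 0, 0.275, -0.051, 0, 0, 0, 0, 0.3, -0.056, 0, 0, 0, 0, 0.318, -0.06, 0, 0, 0, 0, 0.3275, -0.0607, 0, 0, 0, 0, 0.3275, -0.0607, 0, 0, 0, 0]'
python3 -m pendant '[0, 0, 0, 0, 0, 0, 0, 0, 0, 0, 0, 0, 0, 0, 0, 0, 0, 0]'
python3 -c "
from h import *
go(.505,.207,.1055,-.133)"
```

```text
t: 49.13
tcp_pos: [0.5207, -0.1235, 0.2166]
eef_rot: [2.365, 2.067, 0.001]
contact_force: [0.1, 0.2, -0.9]
finger_gap: 0.0444
finger_force: 61.6
t: 50.13
tcp_pos: [0.5043, 0.2093, 0.2162]
eef_rot: [-2.363, -2.07, -0.002]
contact_force: [0.3, 0.2, -1.4]
finger_gap: 0.0441
finger_force: 61.6
t: 50.38
tcp_pos: [0.505, 0.206, 0.2159]
eef_rot: [2.367, 2.065, -0.0]
contact_force: [0.8, 0.2, -1.2]
finger_gap: 0.0444
finger_force: 61.6
shift [ 1.000e-03 -1.000e-04  1.104e-01] turn [ 0.0002  0.0003 -0.0032] t 50.38
```

```bash
python3 -m pendant '[0.0005, 0, 0.02, 0, 0, 0, 0.0005, 0, 0.05, 0, 0, 0, 0.0005, 0, 0.075, 0, 0, 0, 0.0005, 0, 0.09, 0, 0, 0, 0.0005, 0, 0.099, 0, 0, 0, 0.0005, 0, 0.104, 0, 0, 0, 0.0005, 0, 0.107, 0, 0, 0, 0.0005, 0, 0.109, 0, 0, 0, 0.0005, 0, 0.1105, 0, 0, 0, 0.0005, 0, 0.1115, 0, 0, 0, 0.0005, 0, 0.1115, 0, 0, 0]'
python3 -m pendant '[0, 0, 0, 0, 0, 0, 0, 0, 0, 0, 0, 0, 0, 0, 0, 0, 0, 0, 0, 0, 0, 0, 0, 0, 0, 0, 0, 0, 0, 0]' 0.075
python3 -m pendant '[0, 0, -0.02, 0, 0, 0, 0, 0, -0.05, 0, 0, 0, 0, 0, -0.085, 0, 0, 0, 0, 0, -0.11, 0, 0, 0, -0.03, 0.005, -0.12, 0, 0, 0, -0.07, 0.015, -0.12, 0, 0, 0, -0.11, 0.02, -0.12, 0, 0, 0, -0.15, 0.03, -0.12, 0, 0, 0, -0.19, 0.035, -0.12, 0, 0, 0, -0.23, 0.04, -0.12, 0, 0, 0, -0.27, 0.05, -0.12, 0, 0, 0, -0.31, 0.06, -0.12, 0, 0, 0]'
python3 -m pendant '[-0.035, 0.005, 0, 0, 0, 0, -0.07, 0.01, 0, 0, 0, 0, -0.11, 0.017, 0, 0, 0, 0, -0.14, 0.023, 0, 0, 0, 0, -0.15, 0.025, 0, 0, 0, 0, -0.15, 0.025, 0, 0, 0, 0]'
python3 -c "
from h import *
A={c:grab_frame(c) for c in CM}
for n,q in dict(bottle=(.5263,.3567,.008),jar=(.5143,.2824,.008),dispenser=(.5051,.2061,.008),holder=(.5493,.0165,.062)).items():
    M={c:near(c,n,np.add(q,[0,0,.05 if n!='holder' else .015])) for c in CM};M={c:m for c,m in M.items() if m is not None};print(n,list(M))
    if M: print(np.round(fit(n,M,[*q,0],len(M)==2)[0][:3],4))
s=A['side'][100:360,170:350];t=A['top'][130:270,100:400]
cv2.imwrite('pics/m.png',cv2.cvtColor(np.hstack([cv2.resize(s,None,fx=2,fy=2),cv2.copyMakeBorder(cv2.resize(t,None,fx=1.4,fy=1.4),0,520-196,0,0,0)]),4))"
```

```text
t: 51.3
tcp_pos: [0.5052, 0.2082, 0.106]
eef_rot: [2.365, 2.067, 0.004]
contact_force: [-5.1, -0.7, 22.1]
finger_gap: 0.0442
finger_force: 63.9
t: 51.72
tcp_pos: [0.5048, 0.2078, 0.1043]
eef_rot: [-2.366, -2.067, -0.0]
contact_force: [-0.2, 0.0, 0.5]
finger_gap: 0.0751
finger_force: 0.0
t: 52.72
tcp_pos: [0.5223, -0.1095, 0.2244]
eef_rot: [2.365, 2.067, 0.0]
contact_force: [1.3, 0.8, -0.3]
finger_gap: 0.075
finger_force: 0.0
t: 53.22
tcp_pos: [0.5266, -0.2624, 0.2237]
eef_rot: [2.37, 2.062, -0.001]
contact_force: [-0.3, -0.7, -0.4]
finger_gap: 0.0751
finger_force: 0.0
bottle ['side']
[0.5249 0.3604 0.008 ]
jar ['side', 'top']
[0.514  0.2838 0.0018]
dispenser ['side', 'top']
[0.5058 0.208  0.0006]
holder ['side', 'top']
[0.5512 0.0107 0.0579]
```

View pics/m.png

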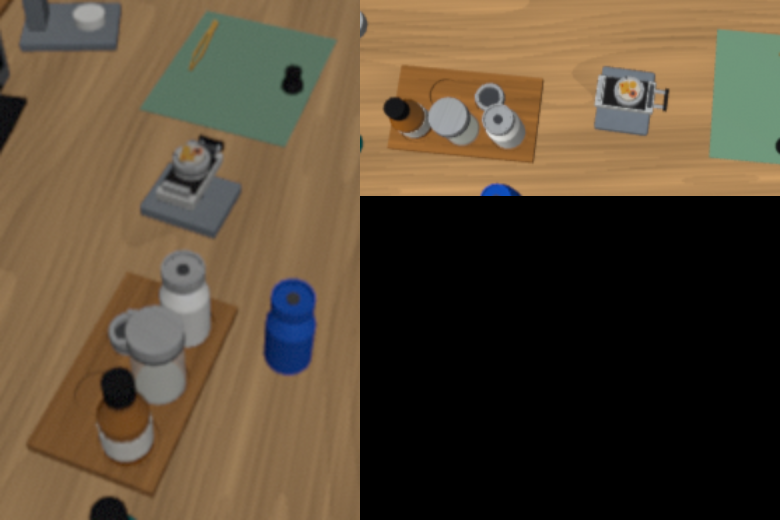

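All three containers stand upright in their own pockets. The movement is on the platform about 5 mm off centre, and the loupe, tweezers and empty holder look undisturbed. The arm is clear, so I'm handing in.

```bash
python3 -c "
from rig import robot
print(robot.job_done())"
```

```text
the job is handed in; nothing more can be done
None
```

I handed the job in at about 53 s: the movement is on the microphone platform, roughly 5 mm off centre (limit 10 mm), the bottle, jar and dispenser are upright in their own pockets, and in the last pictures the empty holder, loupe and tweezers look undisturbed; no verdict came back.

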